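# Drift the press cover into line, bolt it down and fit the handwheel

### The arm

A 7-joint arm with a two-finger parallel gripper is mounted at the origin on the work surface. World frame = base frame: x ahead of the robot, y to its left, z up, the work surface at z = 0. Lengths are in mm, angles in rad, forces in N, time in s.
With the tool pointing down it reaches from about 425 to 975 mm from the base axis. Payload 16.7 kg.
Tool frame: the origin (TCP) lies at the very end of the fingers, on their centre line; the grasp point (between the pads) lies bot.hold_point_z behind it (bot.hold_point_z is the distance from the TCP to the grasp point, in mm); z points along the fingers, y is the direction in which the jaws open and shut (so a half turn about z gives the same grasp; the last joint's range is limited). The gripper opens to 85 mm and grips with 20 to 120 N. Pads are 22 mm wide; open, the fingers measure 114 mm over their backs; the gripper's body (76 mm by 85 mm) begins 54 mm behind the grasp point. The pads swing forward as they close: fully open they stand 13 mm farther back than shut.
Start: joints at [-1.29, 0.426, 0.074, 1.606, -0.034, 1.111, -0.067], TCP at [281.265, 613.568, 231.302] pointing down, gripper open.
Joint ranges: [-2.85, 2.85], [-0.5, 2.14], [-1.23, 1.37], [0.21, 2.46], [-1.02, 4.16], [0.16, 2.05], [-2.73, 2.73]. Speed limits (rad/s): [1.89, 1.89, 2.39, 2.39, 3.01, 3.01, 3.01].

### API

Orientations are given as a rotation vector (axis times angle).
In Python, from workcell import bot gives the robot as it stands.
- The arm moves only by the tool drive_tool, never from a script. Its arguments are lists of equal length, an entry for each row: "dp": the shift along the tool's x, y, z in cm, a list of three; "twist": the turn, a rotation vector about the tool's x, y, z in rad, a list of three. A call has 1 to 5 rows; each row shifts and turns the commanded pose from where the row before left it, along the tool's axes as they then stand; what a row does not reach is not made up. A row lasts 1/10 s, in which the tool goes at most 50 mm and 8.59 degrees, less where a joint would pass 70% of its speed; a pose out of reach is approached as far as the arm can. A call with a gripper value outside its range is refused whole. "claw" is the gripper command: -1 is shut, 1 is fully open, values between are in proportion, set as the call begins (left out, the last holds). The fingers move at their own pace and stop on an object; the grip force is fixed at half the most. Time passes only in rows, so rows that do not move let the fingers close. It gives the time, the measured TCP pose, the force and the opening at its end, in the units of the state.
- bot.observe(): the state, without advancing time (a new reading comes with each control period).
- bot.snapshot(name): name is "scene" or "top" or "wrist"; returns (picture, depth): 400x640x3 uint8, blue, green, red; 400x640 float32, mm along the optical axis (not along the pixel's ray), 0 where there is no reading.
- bot.camera_model(name): a dict with "fx", "fy", "cx", "cy" (pixels), "pose" (4x4, takes a point from camera to world coordinates). Camera axes: x right, y down, z forward; pixel columns grow to the right and rows downward; lengths in mm; the calibration is good to about 2 mm. A picture is of the moment at which its call begins: read the wrist's pose just before it. camera_model takes no time and is no camera call; for the wrist camera it gives the pose at the moment of the call.
- bot.hand_in(): hands the job in, once; it reports no verdict.
The state is a dict: "time": time; "qpos": joint angles; "qd": joint speeds; "joint_efforts": joint torques, N m; "ee_pos": TCP position; "tool_rot": TCP orientation; "wrist_force": force on the tool from outside, world axes, zero at the start; "moment": the same for the moment, N m; "gripper_width": opening from 0.0 (shut) to 1.0 (fully open).
Only numpy, scipy, OpenCV 4.12 (cv2) and the standard library are available. Lean on these libraries where they do the work, as an engineer would, in place of code of your own. Each camera call takes 0.05 s, during which the arm holds its last target. There are 200 camera calls.

### The job

Close up the bench sample press: push the tapered drift fully home through one of the cover plate's holes so that its four holes come into line with those of the bed, then swap in the bolts: put every one from the rack fully home, one to a hole (any holes, however many bolts there are), and return the drift to its stand. Fit the square-bored handwheel onto the square spindle, right down on its boss. Leave the glassware and caps about the bench where they are.

Things in the scene. Friction and masses are not known exactly. Their poses are not given: they have to be found in the camera images.
- cover (a joint): slide of the cover plate along the bed's +y, m: 0 = its holes in line with the bed's, 0.007 to 0.010 at the start; range -0.004 to 0.012, about 4 N of friction, stays where left. Cover: bright steel plate 136 (x) x 160 (y) x 12 mm thick on the bed, top 72 mm above the bench, four through holes of 20 mm diameter
- spindle (a joint): turn of the spindle about the vertical, rad, 0 = square with the bed; stiff (0.05 N m of friction), stays where it is left, may be anywhere from -0.6 to 0.6
- spindle_top (a point): top of the spindle on its axis, 122 mm above the bench; axes turn with it (x, y square to its flats). Spindle: steel, 16 mm square, standing 42 mm above the flat top of a round grey boss (64 mm diameter, top 80 mm above the bench); its top 6 mm are stepped down to 13 and 10 mm square as a lead-in
- bed: the press bed, a grey-painted fixed block 160 (x) x 300 (y) x 60 mm high; origin at the centre of its underside on the bench, z up. Through holes of 20 mm diameter go down to the bench; the spindle stands at its local (0, 105) mm, the cover covers local y -135 to 25 mm
- rack: light wooden bolt rack, fixed, 125 x 125 x 70 mm high, origin at the centre of its underside; four 20 mm square through holes at local (+-35, +-35) mm, each bolt stands in one with its head resting on the top face; with fewer bolts some holes are empty
- stand: light wooden drift stand, fixed, 70 x 70 x 75 mm high, origin at the centre of its underside; one central 22 mm square through hole in which the drift stands upright, its handle resting on the top face
- drift: tapered steel drift, 125 mm long, upright in the stand, 0.22 kg; origin at the centre of its pointed end, z along it to the handle end. 6 mm diameter at the tip, tapering to 18.5 mm at 45 mm, straight to 65 mm, then a round handle of 28 mm diameter from 65 to 125 mm, whose underside stops on the cover (fully home: tip 7 mm above the bench)
- wheel: handwheel, 112 mm diameter, about 0.4 kg, lying flat on the bench; origin at the centre of its underside, z up. Black rim and four steel spokes, up to 14 mm high; in the middle a square steel hub 40 x 40 mm (flats square to x and y), 60 mm high, with an 18 mm square through bore parallel to it; any quarter turn fits. Fully down on the boss its origin is 80 mm above the bench
- bed_hole0 (a point): centre of the bed's hole 0 at the bed's top face, 60 mm above the bench; the matching hole of the cover is off from it by joint cover along the bed's +y
- bed_hole1 (a point): centre of the bed's hole 1 at the bed's top face, 60 mm above the bench; the matching hole of the cover is off from it by joint cover along the bed's +y
- bed_hole2 (a point): centre of the bed's hole 2 at the bed's top face, 60 mm above the bench; the matching hole of the cover is off from it by joint cover along the bed's +y
- bed_hole3 (a point): centre of the bed's hole 3 at the bed's top face, 60 mm above the bench; the matching hole of the cover is off from it by joint cover along the bed's +y
- bolt0: bolt, steel, 83 mm long, 0.16 kg, upright in the rack (two to four bolts are there); origin at the centre of its lower end, z up along it. Shank 17 mm diameter, 48 mm long, chamfered to 14 mm over the last 4 mm; round head 28 mm diameter, 35 mm high, from 48 to 83 mm. Fully home in bed and cover its origin is 24 mm above the bench
- bolt1: bolt, steel, 83 mm long, 0.16 kg, upright in the rack (two to four bolts are there); origin at the centre of its lower end, z up along it. Shank 17 mm diameter, 48 mm long, chamfered to 14 mm over the last 4 mm; round head 28 mm diameter, 35 mm high, from 48 to 83 mm. Fully home in bed and cover its origin is 24 mm above the bench
- bolt2: bolt, steel, 83 mm long, 0.16 kg, upright in the rack (two to four bolts are there); origin at the centre of its lower end, z up along it. Shank 17 mm diameter, 48 mm long, chamfered to 14 mm over the last 4 mm; round head 28 mm diameter, 35 mm high, from 48 to 83 mm. Fully home in bed and cover its origin is 24 mm above the bench
- bolt3: bolt, steel, 83 mm long, 0.16 kg, upright in the rack (two to four bolts are there); origin at the centre of its lower end, z up along it. Shank 17 mm diameter, 48 mm long, chamfered to 14 mm over the last 4 mm; round head 28 mm diameter, 35 mm high, from 48 to 83 mm. Fully home in bed and cover its origin is 24 mm above the bench
- flask1: conical glass flask, 62 mm wide, 85 mm high; origin at the centre of its underside; leave alone
- cap0: black screw cap lying flat, 56 mm wide, 16 mm high; origin at the centre of its underside; leave alone
- cap1: black screw cap lying flat, 56 mm wide, 16 mm high; origin at the centre of its underside; leave alone
- beaker: glass beaker, 64 mm wide, 75 mm high; origin at the centre of its underside; leave alone
Not all that is in view belongs to the job. Leave any blue look-alike of the bolt3 alone.

How it is judged (in metres and radians):
On the way, in this order (a step that is already met when the one before it is completed fails the run):
1. the drift stands at least 45 mm deep in one of the bed's holes, through the cover, and the cover is in line within 2.5 mm ((horizontal distance between drift and bed_hole0 below 0.005 m or horizontal distance between drift and bed_hole1 below 0.005 m or horizontal distance between drift and bed_hole2 below 0.005 m or horizontal distance between drift and bed_hole3 below 0.005 m) and height (world z) of drift below 0.015 m and value of joint cover between -0.0025 and 0.0025 m), for 0.2 s.
2. every bolt present is fully home in one of the holes ((horizontal distance between bolt0 and bed_hole0 below 0.005 m or horizontal distance between bolt0 and bed_hole1 below 0.005 m or horizontal distance between bolt0 and bed_hole2 below 0.005 m or horizontal distance between bolt0 and bed_hole3 below 0.005 m) and height (world z) of each of bolt0, bolt1, bolt2, bolt3 below 0.028 m and angle between each of bolt0, bolt1, bolt2, bolt3's own z axis and vertical below 0.1 rad and (horizontal distance between bolt1 and bed_hole0 below 0.005 m or horizontal distance between bolt1 and bed_hole1 below 0.005 m or horizontal distance between bolt1 and bed_hole2 below 0.005 m or horizontal distance between bolt1 and bed_hole3 below 0.005 m) and (horizontal distance between bolt2 and bed_hole0 below 0.005 m or horizontal distance between bolt2 and bed_hole1 below 0.005 m or horizontal distance between bolt2 and bed_hole2 below 0.005 m or horizontal distance between bolt2 and bed_hole3 below 0.005 m) and (horizontal distance between bolt3 and bed_hole0 below 0.005 m or horizontal distance between bolt3 and bed_hole1 below 0.005 m or horizontal distance between bolt3 and bed_hole2 below 0.005 m or horizontal distance between bolt3 and bed_hole3 below 0.005 m)), for 0.2 s.
At the end, for the whole second after the job is handed in: Every bolt present is home in a bed hole (within 5 mm, 4 mm of depth, 0.1 rad); cover in line within 3.5 mm; drift upright in its stand, down within 5 mm; wheel on the spindle within 4 mm of its axis and 4 mm of the boss, level to 0.08 rad; all at rest (all of step 2 and value of joint cover between -0.0035 and 0.0035 m and linear speed of each of bolt0, bolt1, bolt2, bolt3, drift, wheel below 0.02 m/s and horizontal distance between drift and stand below 0.008 m and height (world z) of drift below 0.015 m and angle between drift's own z axis and vertical below 0.12 rad and horizontal distance between wheel and spindle_top below 0.004 m and height (world z) of wheel below 0.084 m and angle between wheel's own z axis and vertical below 0.08 rad); the robot touches nothing.
It fails at once if the loose flask, a cap or the beaker is moved by more than 30 mm or tipped over (distance of any of flask1, cap0, cap1, beaker from where it was at the start of the episode above 0.03 m or angle between any of flask1, cap0, cap1, beaker's own z axis and vertical above 0.5 rad).
Of bolt0, bolt1, bolt2, bolt3 only 2 to 4 are there at a start; the rules pass over those that are not, and their reading is None.
At some moment in a run one of wheel may be knocked a few centimetres aside while the robot is not near it.
It also fails if it takes over 210 s, if anything falls off the work surface, if the arm or the gripper's body presses on something with over 40 N, if the wrist force passes 120 N, or if a joint passes its speed limit or range.

## Working session

There is one attempt and no reset: what is moved stays moved. The work goes in short steps, Python scripts to look and compute and a tool call to move; the robot and the scene stay as the last step left them, time stands still between calls to the robot, and variables do not carry over. Pictures are saved under pics/ and viewed, about 12 in all and at most 16, crops included, and the job is handed in when it is done.

Besides the shell and the picture viewer there is one more tool, called as name(argument=value, ...) on one line, values as JSON. drive_tool: Moves the arm, as the interface text tells. Its arguments: {"type":"object","properties":{"dp":{"type":"array","items":{"type":"array","items":{"type":"number"}}},"twist":{"type":"array","items":{"type":"array","items":{"type":"number"}}},"claw":{"type":"number"}},"required":["dp","twist"]}

```bash
mkdir -p pics; ls; cat > h.py <<'E'
import numpy as np,cv2
from workcell import bot
from scipy.spatial.transform import Rotation as R
def snap(n,save=None):
    c=bot.camera_model(n);p,d=bot.snapshot(n)
    if save: cv2.imwrite('pics/'+save,p)
    return p,d,c
def cloud(d,c):
    v,u=np.mgrid[:400,:640];P=np.stack([(u-c['cx'])/c['fx']*d,(v-c['cy'])/c['fy']*d,d],-1)
    T=np.array(c['pose']);W=P@T[:3,:3].T+T[:3,3];W[d==0]=np.nan;return W
def px(c,w):
    T=np.array(c['pose']);p=(np.asarray(w,float)-T[:3,3])@T[:3,:3];return np.array([c['fx']*p[...,0]/p[...,2]+c['cx'],c['fy']*p[...,1]/p[...,2]+c['cy']]).T
E
python3 - <<'E'
from h import *
o=bot.observe();print(o,bot.hold_point_z)
for n in('top','scene'):
    p,d,c=snap(n,n+'0.png');np.savez('/tmp/'+n,p=p,d=d,W=cloud(d,c));print(n,c)
print(R.from_rotvec(o['tool_rot']).as_matrix().round(3))
E
```

```text
pics
{'time': 0.0, 'qpos': array([-1.29048211,  0.42671952,  0.07383751,  1.60661445, -0.03411919,
        1.11077663, -0.06708555]), 'qd': array([ 0.00105675, -0.00039951,  0.00112254,  0.00051462, -0.00036051,
       -0.00124097, -0.00046921]), 'joint_efforts': array([ 1.71445183e-03, -9.49858975e+01,  3.76129746e+00, -4.63502669e+01,
        1.93640700e-02,  1.03736695e-02,  2.29282722e-05]), 'ee_pos': array([281.11863775, 613.23058332, 230.61522099]), 'tool_rot': array([-6.69943994e-01, -3.06912355e+00,  1.95254405e-03]), 'wrist_force': array([ 0.23609886,  0.42225951, -0.58456711]), 'moment': array([0.00752488, 0.00699267, 0.02554572]), 'gripper_width': 1.0067600332596034} 18.700000000000003
top {'fx': 377.35628024310927, 'fy': 377.35628024310927, 'cx': 315.6406529864901, 'cy': 195.0653347809772, 'pose': array([[-7.94745173e-02, -9.68651780e-01,  2.35366800e-01,
         3.62731916e+02],
       [-9.96836113e-01,  7.75236916e-02, -1.75454100e-02,
         5.19884611e+01],
       [-1.25111053e-03, -2.36016539e-01, -9.71748233e-01,
         9.72693854e+02],
       [ 0.00000000e+00,  0.00000000e+00,  0.00000000e+00,
         1.00000000e+00]])}
scene {'fx': 395.76848795177045, 'fy': 395.76848795177045, 'cx': 317.7174994342119, 'cy': 203.63852527326378, 'pose': array([[ 6.72197999e-01,  4.47997278e-01, -5.89447444e-01,
         1.11942310e+03],
       [ 7.40042653e-01, -3.82841125e-01,  5.52964325e-01,
        -4.63432848e+02],
       [ 2.20617896e-02, -8.07917763e-01, -5.88882132e-01,
         6.89265739e+02],
       [ 0.00000000e+00,  0.00000000e+00,  0.00000000e+00,
         1.00000000e+00]])}
[[-0.909  0.417 -0.   ]
 [ 0.417  0.909 -0.001]
 [-0.    -0.001 -1.   ]]
```

View pics/top0.png

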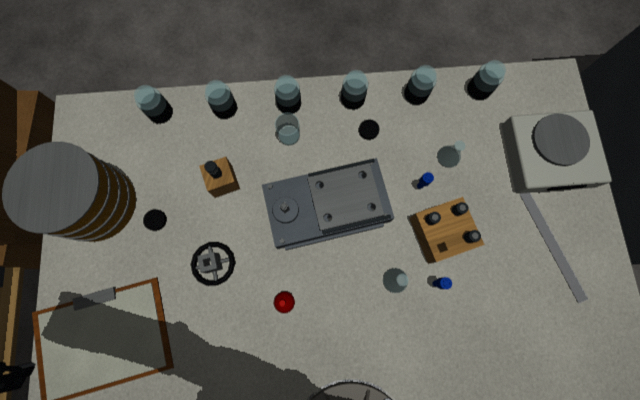

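View pics/scene0.png

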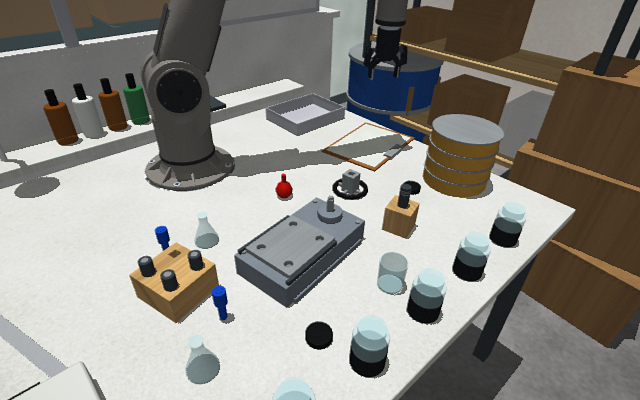

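Top view: press at (328,205), stand and drift at (215,170), wheel at (212,262). Three dark bolts stand in the rack at (433,217), (459,208) and (473,237), with an empty hole at (443,247). The blue pegs at (426,180) and (444,283) are decoys to leave alone.

```bash
python3 - <<'E'
from h import *
z=np.load('/tmp/top.npz');W=z['W'];p=z['p'];hsv=cv2.cvtColor(p,cv2.COLOR_BGR2HSV)
def blob(name,u0,u1,v0,v1,z0,z1,rect=False):
    w=W[v0:v1,u0:u1];m=(w[...,2]>z0)&(w[...,2]<z1)
    n,l,s,c=cv2.connectedComponentsWithStats(m.astype(np.uint8))
    for i in range(1,n):
        if s[i,4]<12: continue
        q=w[l==i][:,:2].astype(np.float32);(cx,cy),sz,a=cv2.minAreaRect(q)
        print(name,s[i,4],'px',(c[i]+[u0,v0]).round(),'mean',q.mean(0).round(1),'z',np.median(w[l==i][:,2]).round(1),'rect',round(cx,1),round(cy,1),np.round(sz,1),round(a,1))
blob('cover',255,400,150,260,66,78)
blob('bedtop',255,400,150,260,53,65)
blob('boss',255,400,150,260,79,90)
blob('spindle',255,400,150,260,100,130)
blob('rack',405,495,190,270,62,78)
blob('bolt',405,495,190,270,92,130)
blob('stand',190,245,145,205,68,82)
blob('drift',190,245,135,205,115,160)
blob('hub',180,245,230,295,40,75)
blob('rim',180,245,230,295,6,25)
blob('flask',375,415,255,300,30,120);blob('flask',430,465,135,175,30,120);blob('beaker',270,305,105,150,30,120)
blob('blue',415,437,165,195,25,150);blob('blue',430,460,270,300,25,150);blob('red',270,300,285,320,15,150)
c=bot.camera_model('wrist');T=np.array(c['pose']);o=bot.observe()
Rt=R.from_rotvec(o['tool_rot']).as_matrix()
print('cam in tool',((T[:3,3]-o['ee_pos'])@Rt).round(1),(Rt.T@T[:3,:3]).round(3),c['fx'],c['cx'],c['cy'])
E
```

```text
cover 3828 px [345. 197.] mean [571.6 -36.6] z 72.2 rect 574.5 -42.9 [157.  175.1] 9.1
cover 27 px [292. 218.] mean [528.9  96.7] z 73.4 rect 530.7 96.3 [13.2 51.6] 41.4
bedtop 516 px [381. 190.] mean [ 584.9 -128.5] z 60.5 rect 587.1 -124.7 [160.7  33.2] 7.2
bedtop 23 px [360. 175.] mean [626.6 -80.5] z 60.2 rect 626.1 -80.1 [10.2 14.6] 84.6
bedtop 2521 px [294. 211.] mean [547.1  91.6] z 60.4 rect 563.0 27.8 [160.6 262.4] 9.0
bedtop 25 px [318. 185.] mean [609.4  28.2] z 60.7 rect 609.0 28.5 [ 9.5 15.9] 75.6
bedtop 26 px [370. 207.] mean [543.2 -94.8] z 60.6 rect 543.3 -96.0 [14.7 16.7] 53.5
bedtop 25 px [326. 218.] mean [523.7  15.2] z 60.4 rect 524.0 14.5 [16.1 12. ] 3.4
boss 371 px [285. 210.] mean [548.  112.5] z 80.8 rect 549.7 112.9 [60.8 61. ] 13.3
spindle 59 px [284. 207.] mean [547.8 112.3] z 118.5 rect 549.1 112.4 [15.7 16.2] 36.5
rack 2182 px [448. 231.] mean [ 468.5 -273.7] z 70.5 rect 472.5 -278.3 [125.  127.5] 14.5
bolt 133 px [461. 208.] mean [ 514.2 -301.4] z 105.4 rect 515.1 -302.3 [26.1 27. ] 73.7
bolt 130 px [434. 218.] mean [ 496.7 -233.9] z 105.3 rect 497.4 -23
[... 593 characters left out ...]
-141.8 [35.6 43.3] 89.8
flask 297 px [454. 151.] mean [ 671.  -326.3] z 54.1 rect 672.7 -328.1 [44.7 37. ] 31.7
beaker 81 px [287. 107.] mean [837.5  91.7] z 43.0 rect 840.9 93.6 [54.8 14.9] 83.7
beaker 395 px [287. 127.] mean [774.   95.6] z 58.2 rect 771.9 94.8 [61.3 63.9] 83.1
blue 161 px [426. 180.] mean [ 597.4 -238.4] z 82.2 rect 599.6 -240.7 [26.4 26.7] 58.1
blue 174 px [443. 283.] mean [ 346.9 -241.1] z 82.6 rect 346.3 -244.0 [26.9 25.3] 82.2
red 371 px [284. 302.] mean [332.9 131.6] z 42.4 rect 332.3 133.5 [51.2 48.9] 85.8
cam in tool [  82.     0.2 -142.9] [[ 0.001 -0.948 -0.317]
 [ 1.     0.001  0.002]
 [-0.001 -0.317  0.948]] 287.72702857982443 317.6777461353475 194.0227984724345
```

drive_tool(dp=[[0,0,0],[0,0,0],[0,0,0],[0,0,0]], twist=[[0,0,-0.1465],[0,0,-0.1465],[0,0,-0.1465],[0,0,-0.1465]], claw=1)

```text
time: 0.5
ee_pos: [281.1, 613.4, 230.9]
tool_rot: [0.255, -3.131, 0.001]
wrist_force: [-0.4, -0.4, 1.2]
gripper_width: 1.0
```

drive_tool(dp=[[-1,-4.7,0],[-1,-4.7,0],[-1,-4.7,0],[-1,-4.7,0],[-1,-4.7,0]], twist=[[0,0,0],[0,0,0],[0,0,0],[0,0,0],[0,0,0]])

```text
time: 1.0
ee_pos: [367.5, 387.1, 231.1]
tool_rot: [0.245, -3.132, 0.0]
wrist_force: [1.1, -0.5, -0.3]
gripper_width: 0.995
```

drive_tool(dp=[[-1,-4.7,0],[-1,-4.7,0],[0,0,0],[0,0,0]], twist=[[0,0,0],[0,0,0],[0,0,0],[0,0,0]])

```text
time: 1.4
ee_pos: [402.0, 298.5, 231.4]
tool_rot: [-0.241, 3.132, 0.0]
wrist_force: [-0.5, 0.9, 0.3]
gripper_width: 1.005
```

drive_tool(dp=[[-4.1,-1,0],[-4.1,-1,0],[-4.1,-1,0],[-4.1,-1,0],[-4.1,-1,0]], twist=[[0,0,0],[0,0,0],[0,0,0],[0,0,0],[0,0,0]])

```text
time: 1.9
ee_pos: [612.9, 283.4, 230.7]
tool_rot: [0.249, -3.131, -0.0]
wrist_force: [0.2, 0.6, 1.0]
gripper_width: 1.002
```

drive_tool(dp=[[-4.1,-1.1,0],[0,0,0],[0,0,0],[0,0,0]], twist=[[0,0,0],[0,0,0],[0,0,0],[0,0,0]])

```text
time: 2.3
ee_pos: [652.9, 278.9, 230.8]
tool_rot: [0.248, -3.131, -0.0]
wrist_force: [-0.2, 0.1, -0.1]
gripper_width: 0.999
```

```bash
cat >> h.py <<'E'
def to(x,y,z,yaw=None):
    o=bot.observe();M=R.from_rotvec(o['tool_rot']).as_matrix();d=np.array([x,y,z])-o['ee_pos']
    print('pos',o['ee_pos'].round(1),'yawY',np.degrees(np.arctan2(M[1,1],M[0,1])).round(2),'tilt',M[:2,2].round(4),'-> dp cm',(d@M/10).round(2))
E
python3 - <<'E'
from h import *
p,d,c=snap('wrist','w_drift.png');W=cloud(d,c);np.savez('/tmp/w1',p=p,W=W)
m=(W[...,2]>125)&(W[...,2]<145)
n,l,s,cc=cv2.connectedComponentsWithStats(m.astype(np.uint8))
for i in range(1,n):
    if s[i,4]>80:
        q=W[l==i];q=q[q[:,2]>np.median(q[:,2])-3];print(s[i],cc[i],cv2.minEnclosingCircle(q[:,:2].astype(np.float32)),np.median(q[:,2]),q.mean(0))
to(654,278,231)
E
```

```text
[ 563  127   77  180 3307] [592.74417901 202.88841851] ((637.7891845703125, 557.1158447265625), 85.9158935546875) 139.03665397519606 [626.95858385 520.56372945 139.6079597 ]
[301 181  31  33 813] [316.15252153 196.70848708] ((655.341064453125, 278.6169738769531), 13.833415031433105) 135.34478101882988 [654.76546977 278.56044199 135.30243661]
pos [652.9 278.7 231.2] yawY 99.05 tilt [-0.0007  0.0004] -> dp cm [-0.1  -0.09  0.02]
```

drive_tool(dp=[[-0.2,0,3],[0,0,4],[0,0,4],[0,0,3.5],[0,0,0]], twist=[[0,0,0],[0,0,0],[0,0,0],[0,0,0],[0,0,0]])

```text
time: 2.85
ee_pos: [652.5, 277.7, 82.1]
tool_rot: [0.247, -3.125, 0.004]
wrist_force: [-0.1, -0.3, -0.3]
gripper_width: 1.003
```

drive_tool(dp=[[0,0,0],[0,0,0],[0,0,0],[0,0,0],[0,0,0]], twist=[[0,0,0],[0,0,0],[0,0,0],[0,0,0],[0,0,0]], claw=-1)

```text
time: 3.35
ee_pos: [656.7, 278.1, 88.0]
tool_rot: [-0.245, 3.13, 0.002]
wrist_force: [-2.3, -0.3, 11.0]
gripper_width: 0.31
```

drive_tool(dp=[[0,0,0],[0,0,0],[0,0,0],[0,0,0],[0,0,0]], twist=[[0,0,0],[0,0,0],[0,0,0],[0,0,0],[0,0,0]])

```text
time: 3.85
ee_pos: [656.8, 278.1, 88.0]
tool_rot: [-0.245, 3.13, 0.002]
wrist_force: [-2.6, -1.0, 9.6]
gripper_width: 0.311
```

drive_tool(dp=[[0,0,-1.5],[0,0,-3],[0,0,-3.5],[0,0,-3],[0,0,0]], twist=[[0,0,0],[0,0,0],[0,0,0],[0,0,0],[0,0,0]])

```text
time: 4.35
ee_pos: [658.1, 278.4, 202.4]
tool_rot: [-0.244, 3.125, 0.005]
wrist_force: [1.3, 0.4, -2.1]
gripper_width: 0.309
```

```bash
python3 - <<'E'
from h import *
print(bot.observe()['wrist_force'])
to(609,130,196)
E
```

```text
[ 1.31844116  0.41538834 -2.07255557]
pos [658.1 278.4 202.4] yawY 98.93 tilt [0.0065 0.0035] -> dp cm [  7.16 -13.9    0.56]
```

drive_tool(dp=[[0.7,-4.8,0],[0.7,-4.8,0],[0.7,-4.8,0],[0.7,-4.8,0],[0.7,-4.8,0]], twist=[[0,0,0],[0,0,0],[0,0,0],[0,0,0],[0,0,0]])

```text
time: 4.85
ee_pos: [658.3, 33.3, 196.7]
tool_rot: [-0.245, 3.132, 0.0]
wrist_force: [0.9, -0.5, -2.4]
gripper_width: 0.31
```

drive_tool(dp=[[1.2,-4,0],[1.2,-3.5,0],[0,0,0],[0,0,0],[0,0,0]], twist=[[0,0,0],[0,0,0],[0,0,0],[0,0,0],[0,0,0]])

```text
time: 5.35
ee_pos: [646.8, -41.4, 196.4]
tool_rot: [-0.247, 3.132, 0.001]
wrist_force: [0.1, 0.4, -2.2]
gripper_width: 0.31
```

```bash
python3 - <<'E'
from h import *
p,d,c=snap('wrist','w_bed.png');W=cloud(d,c);np.savez('/tmp/w2',p=p,W=W,d=d,K=[c['fx'],c['cx'],c['cy']],T=c['pose'])
to(609,20,202)
E
```

```text
pos [646.9 -41.2 196.4] yawY 99.04 tilt [-0.0001  0.0005] -> dp cm [ 2.78  6.63 -0.56]
```

View pics/w_bed.png

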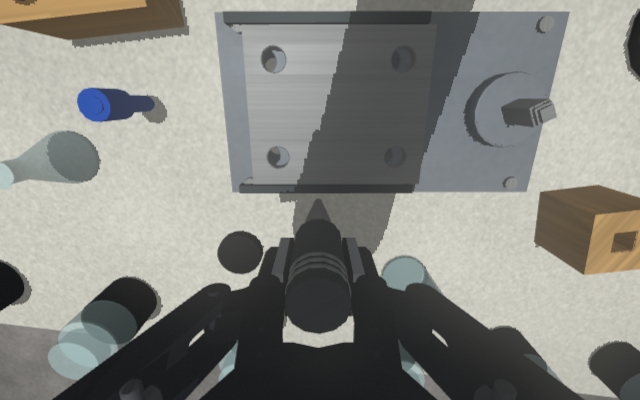

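The cover holes show at (273,59), (403,58), (278,157) and (396,156), with the bed's crescents visible inside them. The drift is gripped upright at (318,250). Next I'll fit the circles.

```bash
cat > fit.py <<'E'
from h import *
from scipy.optimize import least_squares
def circ(P,r=10):
    f=lambda q:np.hypot(P[:,0]-q[0],P[:,1]-q[1])-r
    s=least_squares(f,P.mean(0),loss='soft_l1',f_scale=.5);return s.x,np.sqrt(np.mean(s.fun**2))
def onplane(uv,K,T,z):
    r=np.stack([(uv[:,0]-K[1])/K[0],(uv[:,1]-K[2])/K[0],np.ones(len(uv))],1)@T[:3,:3].T
    return (T[:3,3]+r*((z-T[2,3])/r[:,2])[:,None])[:,:2]
def edge(m,u0,v0):
    c,_=cv2.findContours(m.astype(np.uint8),cv2.RETR_EXTERNAL,cv2.CHAIN_APPROX_NONE);c=max(c,key=cv2.contourArea)[:,0].astype(float);return c+[u0,v0]
E
python3 - <<'E'
from fit import *
z=np.load('/tmp/w2.npz');W=z['W'];K=z['K'];T=z['T'];p=z['p']
for (u,v) in[(273,59),(403,58),(278,157),(396,156)]:
    s=np.s_[v-20:v+21,u-20:u+21];w=W[s]
    m=w[...,2]<68;m|=np.isnan(w[...,2]);e=edge(m,u-20,v-20);P=onplane(e,K,T,72)
    c,r=circ(P,10)
    b=(w[...,2]<50);eb=edge(b,u-20,v-20) if b.sum()>5 else None
    print((u,v),'cover',c.round(1),round(r,2),'n',len(P),'free r',cv2.minEnclosingCircle(P.astype(np.float32))[1], 'deep',b.sum(), None if eb is None else onplane(eb,K,T,60).mean(0).round(1))
# bed rect at z~60 & cover
for nm,a,b in(('bed',54,66),('bed+cover',54,78),('cover',69,76)):
    m=(W[...,2]>a)&(W[...,2]<b)&(W[...,0]<680)&(W[...,1]<180)&(W[...,1]>-200)&(W[...,0]>470)
    m=cv2.morphologyEx(m.astype(np.uint8),cv2.MORPH_OPEN,np.ones((3,3)));n,l,s,_=cv2.connectedComponentsWithStats(m);i=1+s[1:,4].argmax()
    print(nm,cv2.minAreaRect(W[l==i][:,:2].astype(np.float32)))
th=np.radians(9.05)
# spindle levels
for a,b in((78,84),(113,117.5),(117.5,120),(120,125)):
    m=(W[...,2]>a)&(W[...,2]<b)&(W[...,1]>60)&(W[...,1]<160)&(W[...,0]>500)&(W[...,0]<600)
    q=W[m][:,:2].astype(np.float32);print(a,len(q),cv2.minAreaRect(q) if len(q)>3 else '',q.mean(0))
big=[cv2.resize(p[v-22:v+23,u-22:u+23],None,fx=6,fy=6) for (u,v) in[(273,59),(403,58),(278,157),(396,156)]]
sp=cv2.resize(p[70:160,455:565],None,fx=4,fy=4)
cv2.imwrite('pics/holes.png',np.vstack([np.hstack(big[:2]),np.hstack(big[2:])]));cv2.imwrite('pics/sp.png',sp)
E
```

```text
(273, 59) cover [542.1 -95.3] 0.73 n 68 free r 9.738433837890625 deep 177 [ 542.5 -100.6]
(403, 58) cover [524.7  12.1] 0.87 n 65 free r 9.707048416137695 deep 60 [524.8   8. ]
(278, 157) cover [624.2 -81.9] 0.9 n 56 free r 10.053306579589844 deep 125 [625.3 -87.3]
(396, 156) cover [606.8  25.5] 1.0 n 55 free r 9.732608795166016 deep 37 [608.2  21.4]
bed ((552.6243286132812, 100.99755096435547), (160.940185546875, 117.91171264648438), 9.221717834472656)
bed+cover ((567.2410888671875, 10.185745239257812), (160.9568328857422, 301.7398986816406), 9.109217643737793)
cover ((574.505126953125, -34.500465393066406), (136.41978454589844, 160.69992065429688), 9.067835807800293)
78 3258 ((550.7173461914062, 111.54472351074219), (62.94833755493164, 60.466182708740234), 7.390023231506348) [549.8418   107.501205]
113 200 ((550.8403930664062, 112.59923553466797), (16.465980529785156, 16.310455322265625), 35.823524475097656) [550.40234 108.10613]
117.5 122 ((550.6414794921875, 112.00773620605469), (14.656673431396484, 14.313814163208008), 32.3901252746582) [550.65106 109.56478]
120 267 ((550.8778076171875, 112.8205795288086), (12.951504707336426, 12.786588668823242), 39.87822723388672) [550.5103  112.45795]
```

View pics/holes.png

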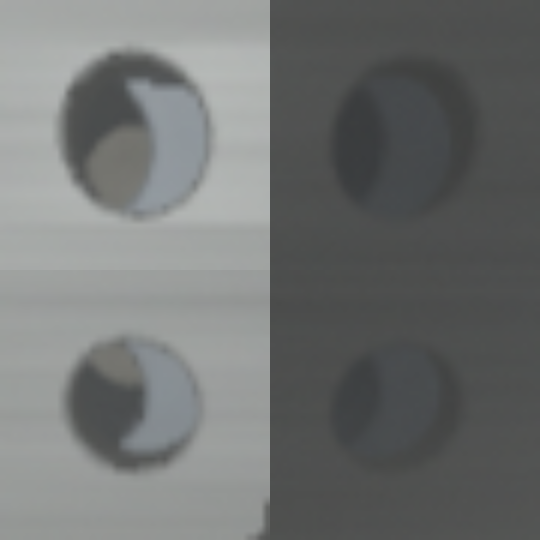

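```bash
python3 - <<'E'
from fit import *
z=np.load('/tmp/w2.npz');W=z['W'];K=z['K'];T=z['T']
th=np.radians(9.08);by=np.array([-np.sin(th),np.cos(th)]);bx=np.array([np.cos(th),np.sin(th)])
for (u,v) in[(273,59),(403,58),(278,157),(396,156)]:
    s=np.s_[v-20:v+21,u-20:u+21];w=W[s]
    m=(w[...,2]<68)|np.isnan(w[...,2]);c,_=circ(onplane(edge(m,u-20,v-20),K,T,72),10)
    b=w[...,2]<50;eb=edge(b,u-20,v-20)
    # edge pixels whose right neighbour is at bed-top height
    L=[q for q in eb if abs(np.nanmedian(W[int(q[1]),int(q[0])+1:int(q[0])+4,2])-60)<3]
    P=onplane(np.array(L)+[.5,0],K,T,60); x=c@bx
    f=lambda q:np.hypot(P@bx-x,P@by-q[0])-10
    r=least_squares(f,[c@by-8],loss='soft_l1',f_scale=.5);print(c.round(1),'off',(c@by-r.x[0]).round(2),len(P),np.abs(r.fun).mean().round(2))
o=bot.observe();tcp=o['ee_pos']
q=W[(np.hypot(W[...,0]-tcp[0],W[...,1]-tcp[1])<25)&(W[...,2]<190)&(W[...,2]>100)]
print('tcp',tcp.round(1),'minz',q[:,2].min())
for a in range(112,172,6):
    k=q[(q[:,2]>=a)&(q[:,2]<a+6)]
    if len(k)>3:print(a,len(k),'bx rel',((k[:,:2]-tcp[:2])@bx).min().round(1),((k[:,:2]-tcp[:2])@bx).max().round(1),'by rel',((k[:,:2]-tcp[:2])@by).min().round(1),((k[:,:2]-tcp[:2])@by).max().round(1))
E
```

```text
[542.1 -95.3] off 10.11 22 0.24
[524.7  12.1] off 11.13 2 0.1
[624.2 -81.9] off 10.35 17 0.38
[606.8  25.5] off 11.14 3 0.12
tcp [646.9 -41.2 196.4] minz 119.18798517825473
118 9 bx rel -4.6 -3.6 by rel -1.7 3.1
124 12 bx rel -5.6 -3.4 by rel -2.5 3.8
130 18 bx rel -6.5 -4.2 by rel -3.2 4.5
136 20 bx rel -7.3 -4.3 by rel -4.5 4.4
142 28 bx rel -8.1 -4.8 by rel -5.2 5.7
148 28 bx rel -8.9 -4.6 by rel -6.4 6.2
154 45 bx rel -9.8 -5.1 by rel -6.9 7.3
160 63 bx rel -10.4 -4.7 by rel -8.0 8.5
166 78 bx rel -10.6 -4.8 by rel -7.9 8.4
```

drive_tool(dp=[[1.4,3.4,0],[1.38,3.3,0],[0,0,2],[0,0,1.5],[0,0,0]], twist=[[0,0,0],[0,0,0],[0,0,0],[0,0,0],[0,0,0]])

```text
time: 5.9
ee_pos: [607.8, 19.5, 159.2]
tool_rot: [0.246, -3.129, 0.001]
wrist_force: [-0.1, -1.0, -2.3]
gripper_width: 0.311
```

```bash
python3 - <<'E'
from h import *
print(bot.observe()['wrist_force'].round(1));to(608.9,20.6,138)
p,d,c=snap('wrist');print(px(c,[607.6,20.6,72]),px(c,[606.8,25.5,72]))
cv2.imwrite('pics/d1.png',cv2.resize(p[130:330,220:420],None,fx=3,fy=3))
E
```

```text
[-0.1 -1.  -2.3]
pos [607.8  19.5 159.2] yawY 98.99 tilt [-0.0034 -0.0008] -> dp cm [-0.13  0.09  2.12]
[318.23905035 199.57533489] [324.08866643 199.55269714]
```

View pics/d1.png

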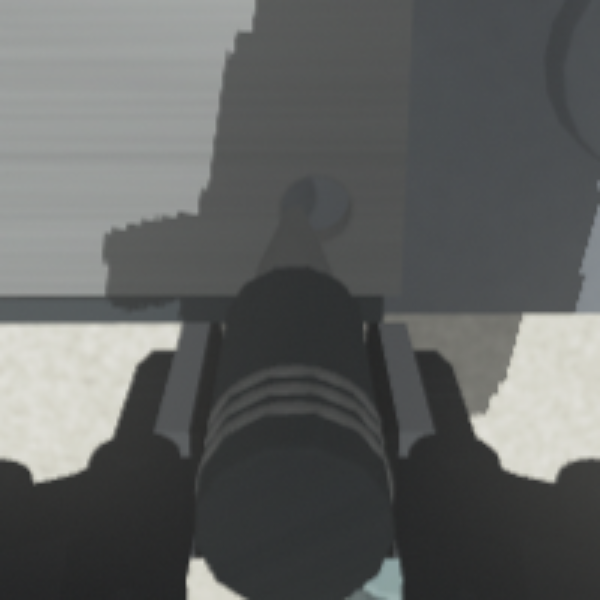

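The tip sits over the -y half of the cover hole, as I aimed. I'll lower it gently.

drive_tool(dp=[[0,0,0.5],[0,0,0.5],[0,0,0.5],[0,0,0.5],[0,0,0]], twist=[[0,0,0],[0,0,0],[0,0,0],[0,0,0],[0,0,0]])

```text
time: 6.45
ee_pos: [608.6, 19.5, 140.6]
tool_rot: [0.245, -3.131, -0.0]
wrist_force: [0.1, 1.8, -2.5]
gripper_width: 0.312
```

```bash
python3 - <<'E'
from h import *
print(bot.observe()['wrist_force'].round(1));to(609.7,15.6,83)
E
```

```text
[ 0.1  1.8 -2.5]
pos [608.6  19.5 140.6] yawY 98.95 tilt [-0.0009  0.0001] -> dp cm [-0.06 -0.41  5.76]
```

drive_tool(dp=[[0,0,0.5],[0,0,0.5],[-0.02,-0.05,0.5],[-0.02,-0.1,0.5],[0,0,0]], twist=[[0,0,0],[0,0,0],[0,0,0],[0,0,0],[0,0,0]])

```text
time: 6.95
ee_pos: [609.2, 17.7, 120.4]
tool_rot: [0.245, -3.131, 0.0]
wrist_force: [-0.1, 4.6, -3.5]
gripper_width: 0.311
```

```bash
python3 - <<'E'
from h import *
print(bot.observe()['wrist_force'].round(1));to(609.7,15.6,83)
E
```

```text
[-0.1  4.6 -3.5]
pos [609.2  17.7 120.4] yawY 98.94 tilt [-0.001  -0.0003] -> dp cm [-0.02 -0.22  3.74]
```

Cover friction of about 4 N shows, so the cover is sliding along. I'll carry on down.

drive_tool(dp=[[-0.01,-0.05,0.5],[0,-0.05,0.5],[0,-0.05,0.5],[0,-0.05,0.5],[0,0,0]], twist=[[0,0,0],[0,0,0],[0,0,0],[0,0,0],[0,0,0]])

```text
time: 7.45
ee_pos: [609.6, 15.8, 100.4]
tool_rot: [0.245, -3.131, 0.0]
wrist_force: [0.7, 3.5, -4.8]
gripper_width: 0.311
```

```bash
python3 - <<'E'
from h import *
print(bot.observe()['wrist_force'].round(1));to(609.7,15.6,83)
E
```

```text
[ 0.7  3.5 -4.8]
pos [609.6  15.8 100.4] yawY 98.95 tilt [-0.0009 -0.0003] -> dp cm [-0.01 -0.02  1.74]
```

drive_tool(dp=[[0,0,0.5],[0,0,0.5],[0,0,0.4],[0,0,0.2],[0,0,0]], twist=[[0,0,0],[0,0,0],[0,0,0],[0,0,0],[0,0,0]])

```text
time: 7.95
ee_pos: [609.7, 15.8, 85.2]
tool_rot: [0.245, -3.132, 0.0]
wrist_force: [-1.3, 3.4, 0.0]
gripper_width: 0.31
```

```bash
python3 - <<'E'
from h import *
print(bot.observe()['wrist_force'].round(1));to(609.7,15.6,83)
E
```

```text
[-1.3  3.4  0. ]
pos [609.7  15.8  85.2] yawY 98.94 tilt [-0.0005 -0.0001] -> dp cm [ 0.01 -0.02  0.22]
```

drive_tool(dp=[[0,0,0],[0,0,0],[0,0,0],[0,0,0],[0,0,0]], twist=[[0,0,0],[0,0,0],[0,0,0],[0,0,0],[0,0,0]], claw=1)

```text
time: 8.45
ee_pos: [609.9, 15.8, 85.3]
tool_rot: [0.245, -3.132, 0.0]
wrist_force: [-0.3, -0.3, 0.3]
gripper_width: 0.998
```

drive_tool(dp=[[0,0,-2],[0,0,-4],[0,0,-4],[0,0,-4],[0,0,0]], twist=[[0,0,0],[0,0,0],[0,0,0],[0,0,0],[0,0,0]])

```text
time: 8.95
ee_pos: [612.4, 15.8, 230.9]
tool_rot: [-0.244, 3.124, 0.001]
wrist_force: [0.5, 0.5, 0.2]
gripper_width: 0.996
```

```bash
python3 - <<'E'
from h import *
to(506,-268,200);to(549,-94,200)
E
```

```text
pos [612.4  15.8 230.9] yawY 98.93 tilt [0.0079 0.0012] -> dp cm [ 14.94 -26.39   2.97]
pos [612.4  15.8 230.9] yawY 98.93 tilt [0.0079 0.0012] -> dp cm [ 7.99 -9.87  3.02]
```

drive_tool(dp=[[1.3,-4,0],[1.3,-4,0],[1.3,-4,0],[1.3,-4,0],[0,0,0]], twist=[[0,0,0],[0,0,0],[0,0,0],[0,0,0],[0,0,0]])

```text
time: 9.45
ee_pos: [581.7, -156.8, 225.3]
tool_rot: [0.233, -3.132, 0.004]
wrist_force: [0.3, 1.0, 0.7]
gripper_width: 1.003
```

drive_tool(dp=[[0,0,0],[0,0,0]], twist=[[0,0,0],[0,0,0]])

```text
time: 9.65
ee_pos: [583.6, -149.2, 225.0]
tool_rot: [0.247, -3.132, -0.001]
wrist_force: [0.3, 0.7, 0.6]
gripper_width: 1.004
```

```bash
cat > look.py <<'E'
from fit import *
import sys
def tops(W,z0,z1,xy,r=25):
    for g in xy:
        m=(W[...,2]>z0)&(W[...,2]<z1)&(np.hypot(W[...,0]-g[0],W[...,1]-g[1])<r)
        q=W[m]
        if len(q)<20: print(g,'none',len(q));continue
        t=q[q[:,2]>np.median(q[:,2])-3]
        print(g,'top',np.round(cv2.minEnclosingCircle(t[:,:2].astype(np.float32))[0],1),np.round(cv2.minAreaRect(t[:,:2].astype(np.float32))[0],1),'z',np.median(t[:,2]).round(1),len(t))
def holes(W,c,gs):
    K=[c['fx'],c['cx'],c['cy']];T=np.array(c['pose'])
    for g in gs:
        u,v=np.round(px(c,[*g,72])).astype(int);s=np.s_[v-18:v+19,u-18:u+19];w=W[s];m=(w[...,2]<68)|np.isnan(w[...,2])
        cc,r=circ(onplane(edge(m,u-18,v-18),K,T,72),10);b=w[...,2]<50
        n60=((w[...,2]>57)&(w[...,2]<63)).sum()
        print('hole',cc.round(1),round(r,2),'deep',b.sum(),'bedtop px',n60)
E
python3 - <<'E'
from look import *
to(498,-235,160)
p,d,c=snap('wrist','w_rack.png');W=cloud(d,c)
tops(W,95,115,[(515,-302),(497.5,-235),(448,-320)])
tops(W,122,140,[(608,16)])
holes(W,c,[(543.5,-104.5),(526,3),(626,-91)])
E
```

```text
pos [ 583.6 -149.2  225. ] yawY 99.0 tilt [-0.0002  0.0004] -> dp cm [ 9.8  -7.13  6.5 ]
(515, -302) top [ 517.1 -302.4] [ 517.  -302.5] z 105.3 915
(497.5, -235) top [ 498.9 -234.9] [ 499.4 -234.9] z 105.5 904
(448, -320) top [ 454.3 -319.5] [ 458.3 -318.7] z 105.0 369
(608, 16) top [608.   15.9] [608.4  15.5] z 132.5 670
hole [ 542.9 -105.1] 0.9 deep 182 bedtop px 36
hole [525.5   2.1] 1.32 deep 76 bedtop px 72
hole [624.9 -91.8] 1.35 deep 81 bedtop px 45
```

View pics/w_rack.png

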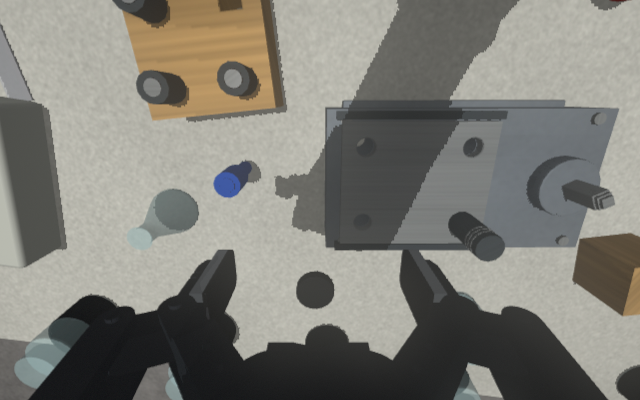

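The drift is home with its top at 132.5 mm, and the cover has shifted about 10 mm into line. Grey bolts are at (237,80), (155,88) and (145,8); the blue look-alike at (230,183) stays put. First I'll pick the bolt at (499,-235) mm.

drive_tool(dp=[[3.24,-2.38,0],[3.23,-2.38,0],[3.23,-2.38,0],[0,0,4],[0,0,0]], twist=[[0,0,0],[0,0,0],[0,0,0],[0,0,0],[0,0,0]], claw=0.2)

```text
time: 10.2
ee_pos: [496.7, -234.6, 182.3]
tool_rot: [0.245, -3.127, -0.003]
wrist_force: [-0.5, 1.6, 0.2]
gripper_width: 0.602
```

drive_tool(dp=[[0,0,0],[0,0,0]], twist=[[0,0,0],[0,0,0]])

```text
time: 10.4
ee_pos: [500.0, -235.0, 186.5]
tool_rot: [-0.248, 3.131, -0.0]
wrist_force: [-0.3, -0.0, 0.5]
gripper_width: 0.601
```

```bash
python3 - <<'E'
from look import *
print(bot.observe()['gripper_width']);to(498.9,-234.9,79)
p,d,c=snap('wrist');W=cloud(d,c);tops(W,95,115,[(515,-302),(498.5,-235),(448,-320)])
E
```

```text
0.6011787529679151
pos [ 500.  -235.   186.5] yawY 99.06 tilt [ 0.0009 -0.0002] -> dp cm [ 0.12  0.03 10.75]
(515, -302) top [ 516.7 -302.5] [ 516.5 -302.7] z 105.4 838
(498.5, -235) top [ 498.8 -234.9] [ 498.9 -235. ] z 105.5 846
(448, -320) top [ 449.1 -320.8] [ 449.1 -320.5] z 105.4 1095
```

drive_tool(dp=[[0.1,0,3],[0,0,3],[0,0,3],[0,0,1.7],[0,0,0]], twist=[[0,0,0],[0,0,0],[0,0,0],[0,0,0],[0,0,0]])

```text
time: 10.95
ee_pos: [497.4, -235.2, 77.1]
tool_rot: [0.247, -3.129, -0.001]
wrist_force: [0.6, 0.5, 0.3]
gripper_width: 0.598
```

drive_tool(dp=[[0,0,0],[0,0,0],[0,0,0]], twist=[[0,0,0],[0,0,0],[0,0,0]])

```text
time: 11.25
ee_pos: [498.5, -236.2, 79.6]
tool_rot: [-0.245, 3.13, -0.001]
wrist_force: [0.2, 0.3, 0.2]
gripper_width: 0.598
```

drive_tool(dp=[[0,0,0],[0,0,0],[0,0,0],[0,0,0],[0,0,0]], twist=[[0,0,0],[0,0,0],[0,0,0],[0,0,0],[0,0,0]], claw=-1)

```text
time: 11.75
ee_pos: [498.1, -236.1, 79.1]
tool_rot: [-0.245, 3.131, -0.0]
wrist_force: [-2.1, 1.6, 10.8]
gripper_width: 0.309
```

drive_tool(dp=[[0,0,-1.5],[0,0,-3],[0,0,-3],[0,0,-1],[0,0,0]], twist=[[0,0,0],[0,0,0],[0,0,0],[0,0,0],[0,0,0]])

```text
time: 12.25
ee_pos: [498.4, -236.2, 164.5]
tool_rot: [-0.245, 3.13, -0.001]
wrist_force: [0.4, 0.1, -1.8]
gripper_width: 0.308
```

drive_tool(dp=[[0,0,0],[0,0,0]], twist=[[0,0,0],[0,0,0]])

```text
time: 12.45
ee_pos: [497.0, -235.7, 162.0]
tool_rot: [0.245, -3.13, -0.001]
wrist_force: [0.3, 0.1, -1.5]
gripper_width: 0.306
```

```bash
cat >> look.py <<'E'
def inhand(dz=26):
    o=bot.observe();t=o['ee_pos'];p,d,c=snap('wrist');W=cloud(d,c)
    m=(np.hypot(W[...,0]-t[0],W[...,1]-t[1])<22)&(abs(W[...,2]-t[2]-dz)<3)
    q=W[m];ctr=np.array(cv2.minEnclosingCircle(q[:,:2].astype(np.float32))[0]);print('head rel tcp',(ctr-t[:2]).round(2),'ztop rel',(np.median(q[:,2])-t[2]).round(1),len(q))
    # shank below
    y=np.array([-.1564,.9877]);x=np.array([.9877,.1564])
    for a in(-15,-25,-35,-45):
        k=W[(np.hypot(W[...,0]-t[0],W[...,1]-t[1])<22)&(abs(W[...,2]-t[2]-a)<4)][:,:2]-t[:2]
        if len(k)>5:print(a,len(k),'bx near',(k@x).min().round(1),'by',(k@y).min().round(1),(k@y).max().round(1))
    return ctr-t[:2],W,c,p
E
python3 - <<'E'
from look import *
r,W,c,p=inhand();to(525.8-r[0],2.2-r[1],160)
E
```

```text
head rel tcp [-4.46 -1.24] ztop rel 26.3 2660
-25 102 bx near -8.0 by -6.9 8.0
-35 107 bx near -8.0 by -7.4 9.0
-45 96 bx near -7.9 by -7.7 8.8
pos [ 497.  -235.7  162. ] yawY 98.95 tilt [-0.0021  0.0004] -> dp cm [-7.   23.11  0.21]
```

drive_tool(dp=[[-1.3,4.6,0],[-1.3,4.6,0],[-1.3,4.6,0],[-1.3,4.6,0],[-1.3,4.6,0]], twist=[[0,0,0],[0,0,0],[0,0,0],[0,0,0],[0,0,0]])

```text
time: 13.0
ee_pos: [525.7, 3.1, 162.6]
tool_rot: [0.245, -3.131, 0.0]
wrist_force: [0.6, -0.7, -1.3]
gripper_width: 0.308
```

drive_tool(dp=[[0,0,0],[0,0,0],[0,0,0],[0,0,0]], twist=[[0,0,0],[0,0,0],[0,0,0],[0,0,0]])

```text
time: 13.4
ee_pos: [525.9, -0.0, 163.0]
tool_rot: [0.242, -3.132, 0.001]
wrist_force: [-0.0, 0.2, -1.1]
gripper_width: 0.305
```

```bash
python3 - <<'E'
from look import *
r,W,c,p=inhand();to(525.2,1.4,130)
cv2.imwrite('pics/b1.png',cv2.resize(p[100:300,220:420],None,fx=3,fy=3))
E
```

```text
head rel tcp [-3.96 -1.2 ] ztop rel 26.3 2649
-25 99 bx near -7.9 by -7.0 8.0
-35 108 bx near -7.9 by -7.3 9.1
-45 92 bx near -7.8 by -7.7 8.8
pos [5.260e+02 1.000e-01 1.631e+02] yawY 98.83 tilt [-0.0004 -0.0003] -> dp cm [0.06 0.15 3.31]
```

View pics/b1.png

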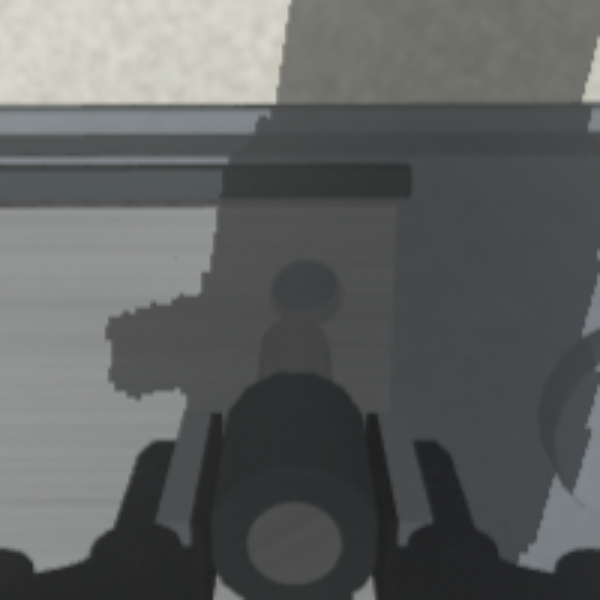

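drive_tool(dp=[[0.05,0.13,0],[0,0,1.5],[0,0,1.3],[0,0,0],[0,0,0]], twist=[[0,0,0],[0,0,0],[0,0,0],[0,0,0],[0,0,0]])

```text
time: 13.95
ee_pos: [525.3, 2.3, 135.1]
tool_rot: [0.244, -3.131, 0.0]
wrist_force: [-0.7, 0.0, -1.5]
gripper_width: 0.309
```

```bash
python3 - <<'E'
from look import *
to(525.2,1.4,130);print(bot.observe()['wrist_force'])
E
```

```text
pos [525.3   2.3 135.1] yawY 98.93 tilt [-0.0009 -0.0003] -> dp cm [ 0.02 -0.09  0.51]
[-0.71626615  0.02328788 -1.53979241]
```

drive_tool(dp=[[0,-0.05,0.5],[0,0,0.5],[0,0,0.5],[0,0,0],[0,0,0]], twist=[[0,0,0],[0,0,0],[0,0,0],[0,0,0],[0,0,0]])

```text
time: 14.45
ee_pos: [525.5, 2.0, 120.2]
tool_rot: [0.245, -3.132, 0.0]
wrist_force: [0.4, -0.1, -2.1]
gripper_width: 0.306
```

drive_tool(dp=[[0,0,0.6],[0,0,0.6],[0,0,0.6],[0,0,0],[0,0,0]], twist=[[0,0,0],[0,0,0],[0,0,0],[0,0,0],[0,0,0]])

```text
time: 14.95
ee_pos: [525.4, 1.9, 102.1]
tool_rot: [0.245, -3.131, 0.0]
wrist_force: [0.4, -1.1, 0.6]
gripper_width: 0.307
```

drive_tool(dp=[[0,0,0.7],[0,0,0.7],[0,0,0.6],[0,0,0.1],[0,0,0]], twist=[[0,0,0],[0,0,0],[0,0,0],[0,0,0],[0,0,0]])

```text
time: 15.45
ee_pos: [525.4, 2.0, 81.1]
tool_rot: [0.245, -3.132, -0.0]
wrist_force: [-2.5, 0.0, 5.4]
gripper_width: 0.305
```

drive_tool(dp=[[0,0,0],[0,0,0],[0,0,0],[0,0,-1],[0,0,-4]], twist=[[0,0,0],[0,0,0],[0,0,0],[0,0,0],[0,0,0]], claw=0.2)

```text
time: 15.95
ee_pos: [523.5, 1.8, 129.6]
tool_rot: [0.245, -3.126, 0.001]
wrist_force: [0.6, 0.1, -0.1]
gripper_width: 0.601
```

drive_tool(dp=[[0,0,-5],[0.8,-4.28,0],[0.8,-4.28,0],[0.8,-4.28,0],[0.8,-4.28,0]], twist=[[0,0,0],[0,0,0],[0,0,0],[0,0,0],[0,0,0]])

```text
time: 16.45
ee_pos: [520.4, -173.7, 182.4]
tool_rot: [-0.246, 3.131, -0.0]
wrist_force: [0.5, 0.5, -0.4]
gripper_width: 0.599
```

drive_tool(dp=[[0.8,-4.28,0],[0.8,-4.28,0],[0.8,-4.27,0],[0,0,0],[0,0,0]], twist=[[0,0,0],[0,0,0],[0,0,0],[0,0,0],[0,0,0]])

```text
time: 16.95
ee_pos: [516.4, -303.6, 181.7]
tool_rot: [0.242, -3.132, 0.0]
wrist_force: [0.2, 1.3, -0.7]
gripper_width: 0.599
```

drive_tool(dp=[[0,0,0],[0,0,0]], twist=[[0,0,0],[0,0,0]])

```text
time: 17.15
ee_pos: [517.2, -301.2, 181.6]
tool_rot: [-0.248, 3.132, 0.001]
wrist_force: [0.3, 0.5, 0.1]
gripper_width: 0.601
```

```bash
python3 - <<'E'
from look import *
to(516.6,-302.6,79)
p,d,c=snap('wrist');W=cloud(d,c);tops(W,95,115,[(515,-302),(448,-320)])
E
```

```text
pos [ 517.2 -301.2  181.6] yawY 99.05 tilt [0.0002 0.0004] -> dp cm [ 0.08 -0.13 10.26]
(515, -302) top [ 516.6 -302.4] [ 516.4 -302.8] z 105.5 871
(448, -320) top [ 449.  -320.6] [ 448.7 -320.6] z 105.5 1129
```

drive_tool(dp=[[0.07,-0.1,3],[0,0,3],[0,0,3],[0,0,1.2],[0,0,0]], twist=[[0,0,0],[0,0,0],[0,0,0],[0,0,0],[0,0,0]])

```text
time: 17.7
ee_pos: [515.7, -302.8, 78.2]
tool_rot: [0.246, -3.13, -0.002]
wrist_force: [0.7, -0.6, 0.9]
gripper_width: 0.604
```

drive_tool(dp=[[0,0,0],[0,0,0],[0,0,0]], twist=[[0,0,0],[0,0,0],[0,0,0]])

```text
time: 18.0
ee_pos: [516.9, -303.9, 80.6]
tool_rot: [-0.245, 3.13, -0.001]
wrist_force: [0.2, -0.8, 0.5]
gripper_width: 0.6
```

drive_tool(dp=[[0,0,0],[0,0,0],[0,0,0],[0,0,0],[0,0,0]], twist=[[0,0,0],[0,0,0],[0,0,0],[0,0,0],[0,0,0]], claw=-1)

```text
time: 18.5
ee_pos: [516.6, -303.8, 80.1]
tool_rot: [-0.245, 3.131, -0.0]
wrist_force: [-2.2, 1.7, 9.2]
gripper_width: 0.308
```

drive_tool(dp=[[0,0,-1.5],[0,0,-3],[0,0,-3],[0,0,-1],[0,0,0]], twist=[[0,0,0],[0,0,0],[0,0,0],[0,0,0],[0,0,0]])

```text
time: 19.0
ee_pos: [517.0, -304.0, 166.2]
tool_rot: [-0.245, 3.129, -0.002]
wrist_force: [0.6, -0.3, -1.3]
gripper_width: 0.304
```

drive_tool(dp=[[0,0,0],[0,0,0]], twist=[[0,0,0],[0,0,0]])

```text
time: 19.2
ee_pos: [515.6, -303.2, 163.1]
tool_rot: [0.245, -3.13, -0.001]
wrist_force: [0.3, 0.8, -2.8]
gripper_width: 0.306
```

```bash
python3 - <<'E'
from look import *
r,W,c,p=inhand();to(625.4,-91.7,160)
E
```

```text
head rel tcp [-4.59 -1.24] ztop rel 25.3 2576
-25 80 bx near -8.6 by -6.3 8.0
-35 105 bx near -8.4 by -7.3 9.1
-45 97 bx near -8.7 by -7.7 8.8
pos [ 515.6 -303.3  163.1] yawY 98.94 tilt [-0.0019  0.0006] -> dp cm [-14.13  19.2    0.3 ]
```

drive_tool(dp=[[-2.83,3.83,0],[-2.83,3.83,0],[-2.83,3.83,0],[-2.83,3.83,0],[-2.83,3.82,0]], twist=[[0,0,0],[0,0,0],[0,0,0],[0,0,0],[0,0,0]])

```text
time: 19.75
ee_pos: [626.5, -90.7, 163.4]
tool_rot: [0.245, -3.131, -0.0]
wrist_force: [0.6, -1.1, -1.1]
gripper_width: 0.309
```

drive_tool(dp=[[0,0,0],[0,0,0],[0,0,0],[0,0,1.5],[0,0,1]], twist=[[0,0,0],[0,0,0],[0,0,0],[0,0,0],[0,0,0]])

```text
time: 20.25
ee_pos: [625.5, -93.6, 137.8]
tool_rot: [0.242, -3.131, 0.0]
wrist_force: [0.6, 0.4, -2.1]
gripper_width: 0.304
```

drive_tool(dp=[[0,0,0],[0,0,0],[0,0,0],[0,0,0]], twist=[[0,0,0],[0,0,0],[0,0,0],[0,0,0]])

```text
time: 20.65
ee_pos: [626.5, -92.7, 139.7]
tool_rot: [-0.245, 3.131, -0.0]
wrist_force: [-0.4, -0.3, -2.5]
gripper_width: 0.306
```

```bash
python3 - <<'E'
from look import *
r,W,c,p=inhand(25);to(625.5,-92.2,130)
E
```

```text
head rel tcp [-3.62 -1.05] ztop rel 25.3 2642
-25 79 bx near -9.0 by -7.0 8.0
-35 108 bx near -8.5 by -7.3 9.0
-45 94 bx near -8.6 by -7.8 8.8
pos [626.5 -92.6 139.7] yawY 98.95 tilt [ 0.0006 -0.    ] -> dp cm [0.09 0.06 0.97]
```

Next the small correction, then down to home (TCP about 82 for this grip).

drive_tool(dp=[[0.07,0.05,0.5],[0,0,0.5],[0,0,0.5],[0,0,0.5],[0,0,0]], twist=[[0,0,0],[0,0,0],[0,0,0],[0,0,0],[0,0,0]])

```text
time: 21.2
ee_pos: [625.0, -92.1, 118.3]
tool_rot: [0.245, -3.131, -0.0]
wrist_force: [-0.3, -0.3, -1.3]
gripper_width: 0.307
```

drive_tool(dp=[[0,0,0.6],[0,0,0.6],[0,0,0.6],[0,0,0],[0,0,0]], twist=[[0,0,0],[0,0,0],[0,0,0],[0,0,0],[0,0,0]])

```text
time: 21.7
ee_pos: [625.4, -92.2, 101.1]
tool_rot: [0.245, -3.132, 0.0]
wrist_force: [-0.4, 0.3, -2.5]
gripper_width: 0.307
```

drive_tool(dp=[[0,0,0.6],[0,0,0.6],[0,0,0.5],[0,0,0.1],[0,0,0]], twist=[[0,0,0],[0,0,0],[0,0,0],[0,0,0],[0,0,0]])

```text
time: 22.2
ee_pos: [625.4, -92.2, 83.0]
tool_rot: [0.245, -3.132, 0.0]
wrist_force: [0.3, -0.8, -1.9]
gripper_width: 0.309
```

drive_tool(dp=[[0,0,0.15],[0,0,0]], twist=[[0,0,0],[0,0,0]])

```text
time: 22.4
ee_pos: [625.7, -92.2, 82.2]
tool_rot: [-0.245, 3.132, -0.0]
wrist_force: [-0.3, -0.8, 1.2]
gripper_width: 0.304
```

drive_tool(dp=[[0,0,0],[0,0,0],[0,0,0],[0,0,-1],[0,0,-4]], twist=[[0,0,0],[0,0,0],[0,0,0],[0,0,0],[0,0,0]], claw=0.2)

```text
time: 22.9
ee_pos: [623.4, -91.8, 129.5]
tool_rot: [0.245, -3.126, -0.001]
wrist_force: [0.1, 0.3, 0.8]
gripper_width: 0.6
```

drive_tool(dp=[[0,0,-5],[3.5,-3.3,0],[3.5,-3.3,0],[3.5,-3.3,0],[3.5,-3.3,0]], twist=[[0,0,0],[0,0,0],[0,0,0],[0,0,0],[0,0,0]])

```text
time: 23.4
ee_pos: [506.5, -245.6, 182.8]
tool_rot: [-0.245, 3.131, -0.0]
wrist_force: [0.9, -0.9, 0.4]
gripper_width: 0.596
```

drive_tool(dp=[[3.5,-3.3,0],[3.5,-3.3,0],[0,0,0],[0,0,0],[0,0,0]], twist=[[0,0,0],[0,0,0],[0,0,0],[0,0,0],[0,0,0]])

```text
time: 23.9
ee_pos: [449.5, -319.8, 182.2]
tool_rot: [-0.246, 3.131, 0.0]
wrist_force: [0.0, 0.0, -0.2]
gripper_width: 0.6
```

drive_tool(dp=[[0,0,0],[0,0,0]], twist=[[0,0,0],[0,0,0]])

```text
time: 24.1
ee_pos: [449.5, -319.6, 181.8]
tool_rot: [0.248, -3.132, -0.0]
wrist_force: [-0.2, 1.0, -0.2]
gripper_width: 0.598
```

```bash
python3 - <<'E'
from look import *
to(449,-320.6,79)
p,d,c=snap('wrist');W=cloud(d,c);tops(W,95,115,[(448,-320),(625,-92),(526,2)])
E
```

```text
pos [ 449.5 -319.6  181.8] yawY 99.05 tilt [-0.0001  0.0001] -> dp cm [ 0.07 -0.09 10.28]
(448, -320) top [ 448.9 -320.5] [ 448.8 -320.8] z 105.5 876
(625, -92) none 0
(526, 2) top [5.265e+02 3.000e-01] [527.6  -3.8] z 107.2 446
```

drive_tool(dp=[[0.06,-0.08,3],[0,0,3],[0,0,3],[0,0,1.2],[0,0,0]], twist=[[0,0,0],[0,0,0],[0,0,0],[0,0,0],[0,0,0]])

```text
time: 24.65
ee_pos: [447.8, -320.7, 78.6]
tool_rot: [0.246, -3.129, -0.002]
wrist_force: [-0.2, -0.5, -0.4]
gripper_width: 0.601
```

drive_tool(dp=[[0,0,0],[0,0,0],[0,0,0]], twist=[[0,0,0],[0,0,0],[0,0,0]])

```text
time: 24.95
ee_pos: [449.0, -321.6, 81.0]
tool_rot: [-0.245, 3.13, -0.001]
wrist_force: [0.4, 0.4, 0.4]
gripper_width: 0.602
```

drive_tool(dp=[[0,0,0],[0,0,0],[0,0,0],[0,0,0],[0,0,0]], twist=[[0,0,0],[0,0,0],[0,0,0],[0,0,0],[0,0,0]], claw=-1)

```text
time: 25.45
ee_pos: [448.7, -321.5, 80.6]
tool_rot: [-0.245, 3.131, -0.0]
wrist_force: [-0.9, 2.2, 10.6]
gripper_width: 0.306
```

drive_tool(dp=[[0,0,-1.5],[0,0,-3],[0,0,-3],[0,0,-1],[0,0,0]], twist=[[0,0,0],[0,0,0],[0,0,0],[0,0,0],[0,0,0]])

```text
time: 25.95
ee_pos: [449.0, -321.6, 166.0]
tool_rot: [-0.245, 3.13, -0.002]
wrist_force: [-0.1, -0.7, -2.3]
gripper_width: 0.312
```

drive_tool(dp=[[0,0,0],[0,0,0],[0,0,0]], twist=[[0,0,0],[0,0,0],[0,0,0]])

```text
time: 26.25
ee_pos: [447.9, -321.1, 163.7]
tool_rot: [0.245, -3.13, -0.001]
wrist_force: [0.7, -0.0, -1.9]
gripper_width: 0.306
```

```bash
python3 - <<'E'
from look import *
r,W,c,p=inhand();to(543.3,-105.1,163)
E
```

```text
head rel tcp [-3.61 -0.95] ztop rel 24.9 2553
-25 70 bx near -8.2 by -6.3 8.0
-35 112 bx near -8.3 by -7.2 9.0
-45 95 bx near -8.4 by -7.0 8.8
pos [ 448.  -321.2  163.9] yawY 98.94 tilt [-0.0014  0.0004] -> dp cm [-12.77  19.86   0.09]
```

drive_tool(dp=[[-2.55,3.96,0],[-2.55,3.96,0],[-2.55,3.96,0],[-2.55,3.96,0],[-2.55,3.96,0]], twist=[[0,0,0],[0,0,0],[0,0,0],[0,0,0],[0,0,0]])

```text
time: 26.8
ee_pos: [543.9, -104.1, 164.5]
tool_rot: [0.245, -3.132, -0.0]
wrist_force: [0.8, -1.0, -0.8]
gripper_width: 0.306
```

drive_tool(dp=[[0,0,0],[0,0,0],[0,0,0],[0,0,1.5],[0,0,1]], twist=[[0,0,0],[0,0,0],[0,0,0],[0,0,0],[0,0,0]])

```text
time: 27.3
ee_pos: [542.9, -107.3, 139.1]
tool_rot: [0.242, -3.132, 0.0]
wrist_force: [-0.3, -0.1, -2.0]
gripper_width: 0.307
```

drive_tool(dp=[[0,0,0],[0,0,0],[0,0,0],[0,0,0]], twist=[[0,0,0],[0,0,0],[0,0,0],[0,0,0]])

```text
time: 27.7
ee_pos: [543.8, -106.1, 140.3]
tool_rot: [-0.245, 3.131, -0.0]
wrist_force: [-0.4, -0.1, -1.6]
gripper_width: 0.305
```

```bash
python3 - <<'E'
from look import *
r,W,c,p=inhand(25);to(543.2,-105.6,130)
E
```

```text
head rel tcp [-3.98 -1.07] ztop rel 24.8 2596
-25 73 bx near -8.2 by -6.3 7.3
-35 104 bx near -8.3 by -7.4 9.0
-45 97 bx near -8.4 by -7.0 8.7
pos [ 543.7 -106.   140.2] yawY 98.94 tilt [ 0.0006 -0.    ] -> dp cm [0.05 0.05 1.02]
```

drive_tool(dp=[[0.04,0.05,0.5],[0,0,0.5],[0,0,0.5],[0,0,0.5],[0,0,0]], twist=[[0,0,0],[0,0,0],[0,0,0],[0,0,0],[0,0,0]])

```text
time: 28.25
ee_pos: [542.6, -105.4, 118.9]
tool_rot: [0.245, -3.131, -0.0]
wrist_force: [0.1, 0.4, -1.0]
gripper_width: 0.305
```

drive_tool(dp=[[0,0,0.6],[0,0,0.6],[0,0,0.6],[0,0,0],[0,0,0]], twist=[[0,0,0],[0,0,0],[0,0,0],[0,0,0],[0,0,0]])

```text
time: 28.75
ee_pos: [543.0, -105.5, 101.6]
tool_rot: [0.245, -3.132, 0.0]
wrist_force: [-0.1, 1.4, -1.8]
gripper_width: 0.307
```

drive_tool(dp=[[0,0,0.6],[0,0,0.6],[0,0,0.5],[0,0,0.2],[0,0,0]], twist=[[0,0,0],[0,0,0],[0,0,0],[0,0,0],[0,0,0]])

```text
time: 29.25
ee_pos: [542.9, -105.5, 82.7]
tool_rot: [0.245, -3.131, -0.0]
wrist_force: [-0.8, -0.2, -0.3]
gripper_width: 0.309
```

drive_tool(dp=[[0,0,0],[0,0,0],[0,0,0],[0,0,-1],[0,0,-4]], twist=[[0,0,0],[0,0,0],[0,0,0],[0,0,0],[0,0,0]], claw=0.2)

```text
time: 29.75
ee_pos: [541.0, -105.2, 131.0]
tool_rot: [0.245, -3.126, -0.0]
wrist_force: [0.3, 0.3, 0.6]
gripper_width: 0.604
```

drive_tool(dp=[[0,0,-4.5],[0,0,-4.5],[-2.78,3.65,0],[-2.78,3.65,0],[-2.78,3.65,0]], twist=[[0,0,0],[0,0,0],[0,0,0],[0,0,0],[0,0,0]])

```text
time: 30.25
ee_pos: [609.2, 17.0, 224.4]
tool_rot: [-0.244, 3.13, 0.001]
wrist_force: [0.8, -0.5, 0.4]
gripper_width: 0.6
```

drive_tool(dp=[[0,0,0],[0,0,0],[0,0,0],[0,0,0]], twist=[[0,0,0],[0,0,0],[0,0,0],[0,0,0]])

```text
time: 30.65
ee_pos: [608.1, 14.3, 223.2]
tool_rot: [-0.242, 3.132, -0.0]
wrist_force: [-1.0, -0.3, 0.1]
gripper_width: 0.603
```

```bash
python3 - <<'E'
from look import *
to(608.1,15.8,86)
p,d,c=snap('wrist','w_3bolts.png');W=cloud(d,c);tops(W,97,115,[(543,-105),(625.5,-92),(526,2)],20);tops(W,122,140,[(608,16)])
E
```

```text
pos [608.1  14.3 223.2] yawY 98.84 tilt [ 0.0002 -0.0002] -> dp cm [-0.02  0.15 13.72]
(543, -105) top [ 543.4 -104.7] [ 543.3 -104.7] z 107.3 904
(625.5, -92) top [626.2 -91.2] [626.1 -91.5] z 107.4 669
(526, 2) top [526.5   2.7] [526.5   2.6] z 107.5 864
(608, 16) top [608.3  16.5] [608.3  16.4] z 132.4 759
```

View pics/w_3bolts.png

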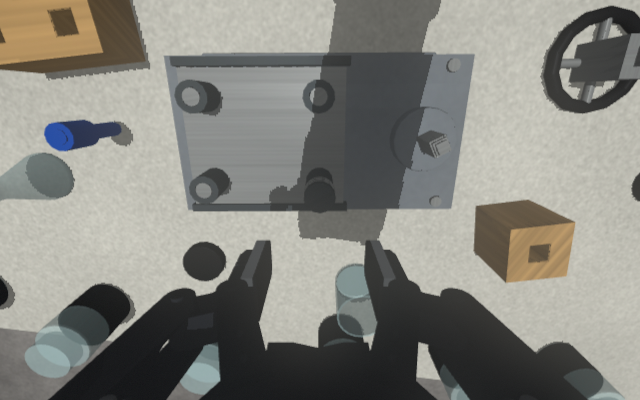

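All three bolts are home with tops at about 107 mm, shown at (193,97), (205,188) and (318,95); the drift is at (318,185). Next I'll take out the drift.

drive_tool(dp=[[0,0.1,4],[0,0,4],[0,0,4],[0,0,1.7],[0,0,0]], twist=[[0,0,0],[0,0,0],[0,0,0],[0,0,0],[0,0,0]])

```text
time: 31.2
ee_pos: [606.5, 15.8, 83.5]
tool_rot: [0.243, -3.128, 0.001]
wrist_force: [0.3, 0.4, 1.3]
gripper_width: 0.6
```

drive_tool(dp=[[0,0,0],[0,0,0],[0,0,0]], twist=[[0,0,0],[0,0,0],[0,0,0]])

```text
time: 31.5
ee_pos: [609.1, 16.6, 87.3]
tool_rot: [-0.245, 3.13, 0.0]
wrist_force: [0.2, 0.7, -0.7]
gripper_width: 0.602
```

drive_tool(dp=[[0,0,0],[0,0,0],[0,0,0],[0,0,0],[0,0,0]], twist=[[0,0,0],[0,0,0],[0,0,0],[0,0,0],[0,0,0]], claw=-1)

```text
time: 32.0
ee_pos: [608.7, 16.8, 86.7]
tool_rot: [-0.245, 3.131, 0.0]
wrist_force: [-2.7, 1.7, 8.6]
gripper_width: 0.308
```

drive_tool(dp=[[0,0,-0.5],[0,0,-1.5],[0,0,-2.5],[0,0,-3.5],[0,0,-3]], twist=[[0,0,0],[0,0,0],[0,0,0],[0,0,0],[0,0,0]])

```text
time: 32.5
ee_pos: [608.2, 16.5, 198.3]
tool_rot: [-0.245, 3.132, -0.0]
wrist_force: [0.8, -0.2, -2.4]
gripper_width: 0.305
```

drive_tool(dp=[[0,0,-1],[0,0,0],[0,0,0]], twist=[[0,0,0],[0,0,0],[0,0,0]])

```text
time: 32.8
ee_pos: [607.7, 16.7, 205.1]
tool_rot: [0.245, -3.131, 0.0]
wrist_force: [-0.4, -0.6, -3.1]
gripper_width: 0.31
```

```bash
python3 - <<'E'
from look import *
o=bot.observe();print(o['wrist_force'])
t=o['ee_pos'];p,d,c=snap('wrist','w_up.png');W=cloud(d,c);np.savez('/tmp/w5',W=W,p=p)
bx=np.array([.9877,.1564]);by=np.array([-.1564,.9877])
q=W[(np.hypot(W[...,0]-t[0],W[...,1]-t[1])<25)&(W[...,2]<t[2]-10)&(W[...,2]>90)];print('tip rel',q[:,2].min()-t[2])
for a in(-70,-60,-50,-40,-30):
    k=q[abs(q[:,2]-t[2]-a)<3][:,:2]-t[:2]
    if len(k):print(a,(k@bx).min().round(1),(k@by).min().round(1),(k@by).max().round(1))
# stand
m=(abs(W[...,2]-75)<5)&(np.hypot(W[...,0]-654,W[...,1]-278)<55);s=W[m][:,:2].astype(np.float32);print('stand',len(s),cv2.minAreaRect(s))
hs=m*255;u,v=np.round(px(c,[654,278,75])).astype(int);w=W[v-30:v+31,u-30:u+31,2] if u<610 else W[v-30:v+31,u-30:,2]
from fit import *
e=edge((w<70)*(1) if False else (w<68),u-30,v-30);P=onplane(e,[c['fx'],c['cx'],c['cy']],np.array(c['pose']),75)
P=P[np.hypot(P[:,0]-654,P[:,1]-278)<20];print('hole',len(P),cv2.minAreaRect(P.astype(np.float32)) if len(P)>4 else '',(u,v))
to(654.5,278,180)
E
```

```text
[-0.37263187 -0.62763092 -3.14978384]
tip rel -78.4604441116795
-70 -4.6 -3.0 3.3
-60 -6.2 -4.4 3.9
-50 -7.5 -6.3 5.8
-40 -8.8 -6.8 7.0
-30 -9.6 -7.8 8.0
stand 3789 ((655.2720947265625, 278.8487243652344), (71.88021850585938, 72.36884307861328), 16.364402770996094)
hole 54 ((653.5760498046875, 275.53033447265625), (16.779415130615234, 16.796960830688477), 18.546688079833984) (np.int64(548), np.int64(261))
pos [607.5  16.7 204.5] yawY 98.96 tilt [-0.002  -0.0003] -> dp cm [-8.72 25.08  2.44]
```

drive_tool(dp=[[-1.47,4.18,0],[-1.47,4.18,0],[-1.47,4.18,0],[-1.47,4.18,0],[-1.47,4.18,0]], twist=[[0,0,0],[0,0,0],[0,0,0],[0,0,0],[0,0,0]])

```text
time: 33.35
ee_pos: [647.8, 236.0, 203.9]
tool_rot: [0.245, -3.13, 0.002]
wrist_force: [0.6, -0.8, -2.4]
gripper_width: 0.313
```

drive_tool(dp=[[-1.46,4.2,0],[0,0,0],[0,0,0],[0,0,0],[0,0,0]], twist=[[0,0,0],[0,0,0],[0,0,0],[0,0,0],[0,0,0]])

```text
time: 33.85
ee_pos: [656.3, 276.8, 205.4]
tool_rot: [0.242, -3.132, 0.001]
wrist_force: [-0.0, -0.5, -1.7]
gripper_width: 0.309
```

drive_tool(dp=[[0,0,1.5],[0,0,1.5],[0,0,0],[0,0,0],[0,0,0]], twist=[[0,0,0],[0,0,0],[0,0,0],[0,0,0],[0,0,0]])

```text
time: 34.35
ee_pos: [656.5, 278.3, 176.0]
tool_rot: [-0.245, 3.132, 0.0]
wrist_force: [0.1, -0.5, -1.1]
gripper_width: 0.31
```

```bash
python3 - <<'E'
from look import *
to(655.3,278.4,89.7)
p,d,c=snap('wrist');W=cloud(d,c)
m=(abs(W[...,2]-75)<5)&(np.hypot(W[...,0]-654,W[...,1]-278)<55);s=W[m][:,:2].astype(np.float32);print('stand',len(s),cv2.minAreaRect(s))
cv2.imwrite('pics/stand.png',cv2.resize(p[100:300,220:420],None,fx=3,fy=3))
E
```

```text
pos [656.5 278.3 176. ] yawY 98.94 tilt [0.0002 0.0001] -> dp cm [0.11 0.02 8.63]
stand 4850 ((655.76513671875, 278.77203369140625), (70.84529113769531, 70.05635833740234), 16.363386154174805)
```

View pics/stand.png

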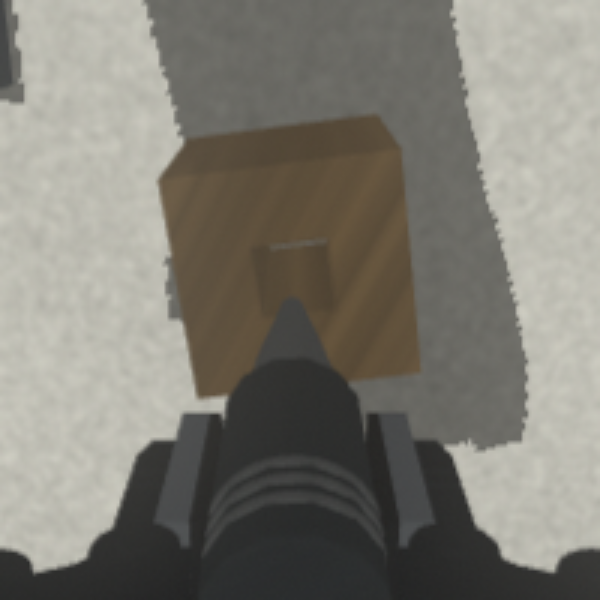

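The tip is centred over the stand's hole, so I'll lower it in.

drive_tool(dp=[[0.05,0.02,1.5],[0,0,1.5],[0,0,1.2],[0,0,0],[0,0,0]], twist=[[0,0,0],[0,0,0],[0,0,0],[0,0,0],[0,0,0]])

```text
time: 34.9
ee_pos: [655.6, 278.3, 133.2]
tool_rot: [0.245, -3.131, 0.001]
wrist_force: [0.1, -0.1, -2.0]
gripper_width: 0.311
```

drive_tool(dp=[[0,0,1.1],[0,0,1.1],[0,0,1.1],[0,0,0],[0,0,0]], twist=[[0,0,0],[0,0,0],[0,0,0],[0,0,0],[0,0,0]])

```text
time: 35.4
ee_pos: [655.6, 278.3, 100.4]
tool_rot: [0.245, -3.131, 0.001]
wrist_force: [-0.3, -0.3, -1.7]
gripper_width: 0.312
```

drive_tool(dp=[[0,0,0.5],[0,0,0.5],[0,0,0.1],[0,0,0],[0,0,0]], twist=[[0,0,0],[0,0,0],[0,0,0],[0,0,0],[0,0,0]])

```text
time: 35.9
ee_pos: [655.7, 278.4, 89.8]
tool_rot: [-0.245, 3.132, 0.0]
wrist_force: [0.1, -0.2, -1.7]
gripper_width: 0.308
```

drive_tool(dp=[[0,0,0],[0,0,0],[0,0,0],[0,0,0],[0,0,-2]], twist=[[0,0,0],[0,0,0],[0,0,0],[0,0,0],[0,0,0]], claw=1)

```text
time: 36.4
ee_pos: [654.3, 277.9, 107.5]
tool_rot: [0.245, -3.128, 0.003]
wrist_force: [0.1, -0.4, 0.5]
gripper_width: 1.001
```

drive_tool(dp=[[0,0,-3],[0,0,-3],[0,0,-3],[0,0,-3],[0,0,0]], twist=[[0,0,0],[0,0,0],[0,0,0],[0,0,0],[0,0,0]])

```text
time: 36.9
ee_pos: [657.6, 279.0, 234.6]
tool_rot: [-0.244, 3.126, 0.004]
wrist_force: [0.6, -0.7, 0.6]
gripper_width: 0.998
```

```bash
python3 - <<'E'
from look import *
p,d,c=snap('top','top2.png');W=cloud(d,c)
for nm,(x,y,r,a,b) in dict(drift=(654,278,30,120,145),hub=(440,307,90,45,75),spin=(550,112,20,110,130)).items():
    m=(W[...,2]>a)&(W[...,2]<b)&(np.hypot(W[...,0]-x,W[...,1]-y)<r);q=W[m];print(nm,len(q),np.median(q[:,2]) if len(q) else '',cv2.minAreaRect(q[:,:2].astype(np.float32)) if len(q)>3 else '')
to(440,307,230)
E
```

```text
drift 136 134.68359436985378 ((654.1083374023438, 278.06109619140625), (28.21529769897461, 26.160791397094727), 42.955448150634766)
hub 0  
spin 51 119.08684686015545 ((549.31591796875, 112.6905517578125), (15.806062698364258, 15.626263618469238), 34.54472732543945)
pos [656.7 278.7 232.2] yawY 98.94 tilt [0.0034 0.0018] -> dp cm [20.97  6.16  0.15]
```

View pics/top2.png

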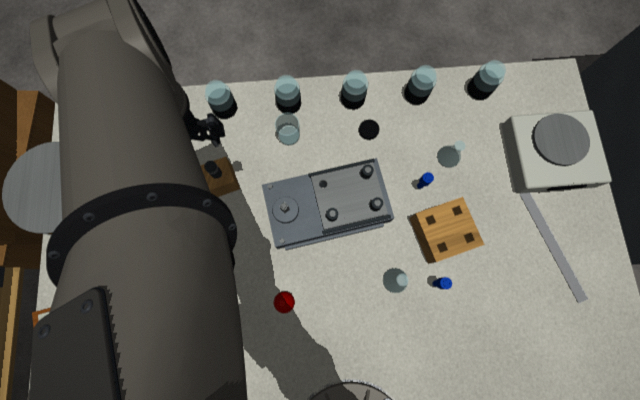

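The arm hides the wheel, so I'll move over and use the wrist camera.

drive_tool(dp=[[4,1,0],[4,1,0],[4,1,0],[0,0,0],[0,0,0]], twist=[[0,0,0],[0,0,0],[0,0,0],[0,0,0],[0,0,0]])

```text
time: 37.45
ee_pos: [531.8, 289.6, 229.5]
tool_rot: [0.247, -3.132, 0.0]
wrist_force: [0.7, -0.4, -0.0]
gripper_width: 0.998
```

drive_tool(dp=[[0,0,0],[0,0,0],[0,0,0]], twist=[[0,0,0],[0,0,0],[0,0,0]])

```text
time: 37.75
ee_pos: [533.2, 289.0, 229.4]
tool_rot: [0.243, -3.132, 0.001]
wrist_force: [-0.7, 0.2, -0.1]
gripper_width: 0.997
```

```bash
cat >> look.py <<'E'
def hub(W,xy=None):
    m=(W[...,2]>55)&(W[...,2]<66)&(np.hypot(W[...,0]-440,W[...,1]-307)<120) if xy is None else (abs(W[...,2]-xy[2])<4)&(np.hypot(W[...,0]-xy[0],W[...,1]-xy[1])<32)
    q=W[m];print('hub',len(q),np.median(q[:,2]).round(1),cv2.minAreaRect(q[:,:2].astype(np.float32)))
def spin(W):
    for a,b in((110,115.3),(116,119),(120,125)):
        m=(W[...,2]>a)&(W[...,2]<b)&(np.hypot(W[...,0]-550,W[...,1]-112)<25);q=W[m][:,:2].astype(np.float32)
        if len(q)>10:print('spin',a,len(q),cv2.minAreaRect(q))
E
python3 - <<'E'
from look import *
p,d,c=snap('wrist','w_wheel.png');W=cloud(d,c);np.savez('/tmp/w6',W=W,p=p);hub(W);spin(W);tops(W,125,145,[(654.5,278)])
to(440,307,200)
E
```

```text
hub 1328 60.4 ((441.1789855957031, 309.0403747558594), (40.17646026611328, 39.691978454589844), 9.813554763793945)
spin 110 84 ((549.9182739257812, 115.07076263427734), (16.050247192382812, 14.846074104309082), 36.13117218017578)
spin 116 98 ((550.6853637695312, 114.2708740234375), (15.434351921081543, 15.477697372436523), 35.72632598876953)
spin 120 142 ((550.8490600585938, 114.21161651611328), (10.60338020324707, 12.58935260772705), 37.95047378540039)
(654.5, 278) top [655.2 279.1] [655.1 278.9] z 135.2 522
pos [533.1 289.1 229.4] yawY 98.9 tilt [-0.0003 -0.0005] -> dp cm [8.92 3.21 2.95]
```

View pics/w_wheel.png

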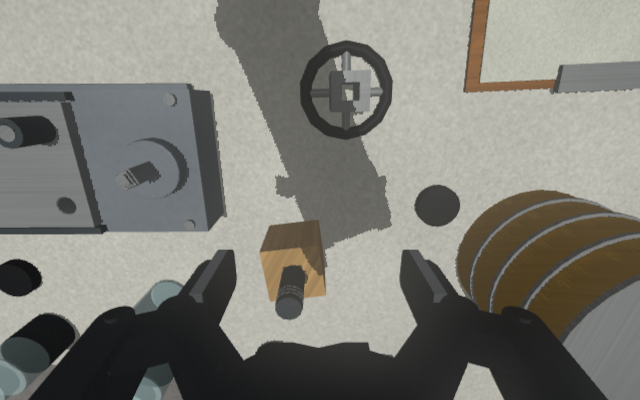

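The wheel hub is at (350,90) px, i.e. (441,309) mm, turned 9.8°. The spindle is at (138,175) px, turned about 36°. The drift is back in its stand.

drive_tool(dp=[[4.38,1.7,0],[4.38,1.7,0],[0,0,4],[0,0,4],[0,0,0]], twist=[[0,0,0],[0,0,-0.016],[0,0,0],[0,0,0],[0,0,0]], claw=0.45)

```text
time: 38.3
ee_pos: [438.7, 307.7, 146.0]
tool_rot: [0.27, -3.125, 0.007]
wrist_force: [-0.7, 0.5, 0.4]
gripper_width: 0.723
```

drive_tool(dp=[[0,0,0],[0,0,0],[0,0,0]], twist=[[0,0,0],[0,0,0],[0,0,0]])

```text
time: 38.6
ee_pos: [441.7, 309.8, 151.4]
tool_rot: [-0.269, 3.128, 0.002]
wrist_force: [-0.0, 0.3, 0.1]
gripper_width: 0.728
```

```bash
python3 - <<'E'
from look import *
to(441.2,309,26)
p,d,c=snap('wrist');W=cloud(d,c);hub(W)
E
```

```text
pos [441.7 309.8 151.4] yawY 99.83 tilt [0.0017 0.0016] -> dp cm [ 0.09 -0.09 12.54]
hub 1759 60.3 ((441.13751220703125, 308.8089294433594), (40.76388931274414, 40.080204010009766), 10.104995727539062)
```

drive_tool(dp=[[0.07,-0.08,3.5],[0,0,3.5],[0,0,3.5],[0,0,1.9],[0,0,0]], twist=[[0,0,0],[0,0,0],[0,0,0],[0,0,0],[0,0,0]])

```text
time: 39.15
ee_pos: [439.4, 307.7, 24.2]
tool_rot: [0.27, -3.127, 0.003]
wrist_force: [-0.6, -0.9, -0.3]
gripper_width: 0.725
```

drive_tool(dp=[[0,0,0],[0,0,0],[0,0,0]], twist=[[0,0,0],[0,0,0],[0,0,0]])

```text
time: 39.45
ee_pos: [440.8, 309.0, 27.2]
tool_rot: [-0.27, 3.128, 0.002]
wrist_force: [0.0, 0.6, -0.2]
gripper_width: 0.727
```

drive_tool(dp=[[0,0,0],[0,0,0],[0,0,0],[0,0,0],[0,0,0]], twist=[[0,0,0],[0,0,0],[0,0,0],[0,0,0],[0,0,0]], claw=-1)

```text
time: 39.95
ee_pos: [440.5, 308.7, 26.7]
tool_rot: [-0.27, 3.129, 0.001]
wrist_force: [-1.9, -1.6, 12.7]
gripper_width: 0.456
```

drive_tool(dp=[[0,0,-2],[0,0,-4],[0,0,-4],[0,0,-4.5],[0,0,-2]], twist=[[0,0,0],[0,0,0],[0,0,0],[0,0,0],[0,0,0]])

```text
time: 40.45
ee_pos: [441.0, 309.0, 194.7]
tool_rot: [-0.269, 3.127, 0.004]
wrist_force: [-0.4, 1.0, -3.4]
gripper_width: 0.455
```

drive_tool(dp=[[0,0,0],[0,0,0],[0,0,0],[0,0,0]], twist=[[0,0,0],[0,0,0],[0,0,0],[0,0,0]])

```text
time: 40.85
ee_pos: [439.6, 308.0, 189.4]
tool_rot: [0.27, -3.128, 0.003]
wrist_force: [-0.4, 0.2, -3.5]
gripper_width: 0.456
```

```bash
python3 - <<'E'
from look import *
o=bot.observe();t=o['ee_pos'];print(o['wrist_force'].round(1))
p,d,c=snap('wrist','w_grip.png');W=cloud(d,c);hub(W,(t[0],t[1],t[2]+34))
# tilt of rim plane
m=(np.hypot(W[...,0]-t[0],W[...,1]-t[1])<60)&(W[...,2]<t[2]-8)&(W[...,2]>t[2]-35);q=W[m];A=np.c_[q[:,:2]-t[:2],np.ones(len(q))]
print(len(q),np.linalg.lstsq(A,q[:,2]-t[2],rcond=None)[0]);spin(W)
k=q[:,:2].astype(np.float32);print('rim',cv2.minEnclosingCircle(k))
to(550.7,113.6,190)
E
```

```text
[-0.4  0.2 -3.5]
hub 6346 223.0 ((439.97076416015625, 308.1053161621094), (41.94283676147461, 62.36201477050781), 10.946142196655273)
9048 [-5.62997776e-03 -8.88219111e-04 -1.43336979e+01]
spin 110 131 ((550.0297241210938, 114.81130981445312), (16.059364318847656, 16.0710391998291), 35.65208435058594)
spin 116 111 ((550.309814453125, 114.38118743896484), (15.545524597167969, 15.682334899902344), 34.9288330078125)
spin 120 149 ((549.892333984375, 114.11119079589844), (10.776996612548828, 12.814874649047852), 37.148956298828125)
rim ((438.775146484375, 308.2994384765625), 55.294395446777344)
pos [439.7 308.  189.6] yawY 99.87 tilt [-0.0015 -0.0015] -> dp cm [ -7.6  -21.06  -0.03]
```

View pics/w_grip.png

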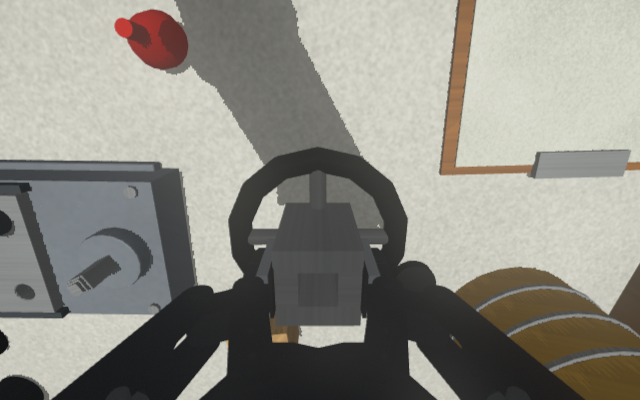

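drive_tool(dp=[[0,0,0],[0,0,0],[0,0,0],[0,0,0],[0,0,0]], twist=[[0,0,-0.149],[0,0,-0.149],[0,0,-0.149],[0,0,0],[0,0,0]])

```text
time: 41.4
ee_pos: [440.1, 308.2, 190.3]
tool_rot: [0.949, -2.994, 0.001]
wrist_force: [0.8, -0.7, -4.3]
gripper_width: 0.461
```

drive_tool(dp=[[-1.24,-4.45,0],[-1.24,-4.45,0],[-1.24,-4.45,0],[-1.24,-4.45,0],[-1.24,-4.45,0]], twist=[[0,0,0],[0,0,0],[0,0,0],[0,0,0],[0,0,0]])

```text
time: 41.9
ee_pos: [621.0, 162.0, 190.6]
tool_rot: [0.951, -2.994, 0.0]
wrist_force: [1.9, 1.5, -3.0]
gripper_width: 0.463
```

drive_tool(dp=[[0,0,0],[0,0,0],[0,0,0],[0,0,0],[0,0,0]], twist=[[0,0,0],[0,0,0],[0,0,0],[0,0,0],[0,0,0]])

```text
time: 42.4
ee_pos: [619.3, 164.1, 190.9]
tool_rot: [-0.958, 2.992, 0.0]
wrist_force: [0.3, -0.6, -3.7]
gripper_width: 0.46
```

```bash
python3 - <<'E'
from look import *
o=bot.observe();t=o['ee_pos'];M=R.from_rotvec(o['tool_rot']).as_matrix()
p,d,c=snap('wrist','w_sp.png');W=cloud(d,c);np.savez('/tmp/w7',W=W,p=p,t=t,M=M,T=c['pose'],K=[c['fx'],c['cx'],c['cy']])
spin(W)
L=(W-t)@M   # tool coords; z down
for a,b in((-30,-22),(-22,-14),(-14,-6)):
    m=(abs(L[...,0])<30)&(abs(L[...,1])<16)&(L[...,2]>a)&(L[...,2]<b);q=L[m];print(a,len(q),'near face x',np.percentile(q[:,0],[50,90,98]).round(1))
m=(abs(L[...,2]+33.3)<3)&(abs(L[...,0])<30)&(abs(L[...,1])<24);q=L[m];print('top',len(q),q.min(0).round(1),q.max(0).round(1))
# bore
m=(L[...,2]>-28)&(abs(L[...,0])<14)&(abs(L[...,1])<14);q=L[m];print('bore',len(q),q.min(0).round(1),q.max(0).round(1))
to(550.5,113.7,190)
E
```

```text
spin 110 29 ((550.898681640625, 113.72346496582031), (15.567245483398438, 15.805089950561523), 36.002384185791016)
spin 116 138 ((550.8880004882812, 113.73545837402344), (15.4627685546875, 15.674327850341797), 36.14189910888672)
spin 120 245 ((550.69091796875, 113.57127380371094), (11.873026847839355, 12.657007217407227), 35.647430419921875)
-30 1054 near face x [18.8 19.4 19.7]
-22 869 near face x [18.8 19.4 19.7]
-14 675 near face x [18.9 19.4 19.7]
top 5985 [-21.5 -24.  -36.3] [ 20.1  24.  -30.3]
bore 1029 [-13.7 -13.8 -28. ] [ 10.8  13.2 191.2]
pos [619.4 164.  190.9] yawY 125.51 tilt [0.     0.0002] -> dp cm [ 8.53 -0.09  0.09]
```

View pics/w_sp.png

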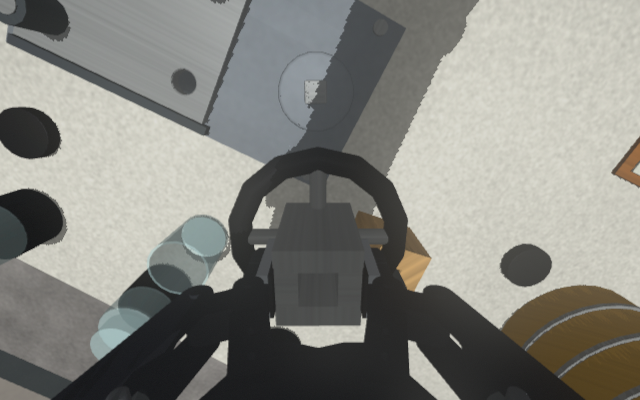

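drive_tool(dp=[[2.9,-0.04,0],[2.9,-0.03,0],[2.78,-0.03,0],[0,0,1.5],[0,0,1.5]], twist=[[0,0,0],[0,0,-0.006],[0,0,0],[0,0,0],[0,0,0]])

```text
time: 42.95
ee_pos: [550.4, 112.5, 161.4]
tool_rot: [-0.965, 2.988, 0.001]
wrist_force: [0.1, 0.3, -4.1]
gripper_width: 0.463
```

drive_tool(dp=[[0,0,0],[0,0,0],[0,0,0],[0,0,0],[0,0,0]], twist=[[0,0,0],[0,0,0],[0,0,0],[0,0,0],[0,0,0]])

```text
time: 43.45
ee_pos: [550.8, 112.6, 161.2]
tool_rot: [-0.966, 2.989, 0.0]
wrist_force: [0.0, -0.4, -3.3]
gripper_width: 0.461
```

```bash
python3 - <<'E'
from look import *
to(550.2,113.3,150)
E
```

```text
pos [550.8 112.6 161.2] yawY 125.82 tilt [0.0005 0.0002] -> dp cm [0.01 0.09 1.12]
```

drive_tool(dp=[[0.01,0.08,0.5],[0,0,0.5],[0,0,0.4],[0,0,0.3],[0,0,0]], twist=[[0,0,0],[0,0,0],[0,0,0],[0,0,0],[0,0,0]])

```text
time: 43.95
ee_pos: [549.8, 113.0, 143.2]
tool_rot: [0.966, -2.988, 0.0]
wrist_force: [0.4, -0.7, -3.3]
gripper_width: 0.463
```

```bash
python3 - <<'E'
from look import *
to(550.2,113.3,106.7);print(bot.observe()['moment'])
E
```

```text
pos [549.8 113.  143.2] yawY 125.82 tilt [-0.0009 -0.0004] -> dp cm [-0.06 -0.    3.65]
[-0.04261839 -0.03566466  0.00256584]
```

Wheel underside is at 116.5 mm, over the lead-in with no contact. I'll continue down.

drive_tool(dp=[[-0.03,0,0.4],[0,0,0.4],[0,0,0.3],[0,0,0],[0,0,0]], twist=[[0,0,0],[0,0,0],[0,0,0],[0,0,0],[0,0,0]])

```text
time: 44.45
ee_pos: [550.3, 113.2, 132.8]
tool_rot: [0.966, -2.989, 0.0]
wrist_force: [0.4, -0.1, -4.5]
gripper_width: 0.458
```

drive_tool(dp=[[0,0,0.5],[0,0,0.5],[0,0,0.5],[0,0,0],[0,0,0]], twist=[[0,0,0],[0,0,0],[0,0,0],[0,0,0],[0,0,0]])

```text
time: 44.95
ee_pos: [550.2, 113.2, 117.6]
tool_rot: [0.966, -2.989, 0.0]
wrist_force: [-0.7, -0.6, -3.5]
gripper_width: 0.461
```

drive_tool(dp=[[0,0,0.4],[0,0,0.4],[0,0,0.3],[0,0,0],[0,0,0]], twist=[[0,0,0],[0,0,0],[0,0,0],[0,0,0],[0,0,0]])

```text
time: 45.45
ee_pos: [550.3, 113.3, 106.8]
tool_rot: [-0.966, 2.989, -0.0]
wrist_force: [-0.3, 0.6, -0.9]
gripper_width: 0.458
```

drive_tool(dp=[[0,0,0.05],[0,0,0]], twist=[[0,0,0],[0,0,0]])

```text
time: 45.65
ee_pos: [550.3, 113.2, 106.7]
tool_rot: [-0.966, 2.989, 0.0]
wrist_force: [-5.4, -0.9, 8.0]
gripper_width: 0.458
```

drive_tool(dp=[[0,0,0],[0,0,0],[0,0,0],[0,0,-1],[0,0,-3]], twist=[[0,0,0],[0,0,0],[0,0,0],[0,0,0],[0,0,0]], claw=0.45)

```text
time: 46.15
ee_pos: [548.9, 112.9, 145.2]
tool_rot: [0.965, -2.985, 0.0]
wrist_force: [-0.1, 0.1, 0.4]
gripper_width: 0.724
```

drive_tool(dp=[[0,0,-4],[0,0,-4],[0,0,-4],[-4,0,0],[-4,0,0]], twist=[[0,0,0],[0,0,0],[0,0,0],[0,0,0],[0,0,0]])

```text
time: 46.65
ee_pos: [616.5, 160.5, 269.7]
tool_rot: [-0.963, 2.986, 0.001]
wrist_force: [0.6, 0.2, -0.0]
gripper_width: 0.722
```

drive_tool(dp=[[0,0,0],[0,0,0],[0,0,0],[0,0,0]], twist=[[0,0,0],[0,0,0],[0,0,0],[0,0,0]])

```text
time: 47.05
ee_pos: [614.7, 159.3, 266.7]
tool_rot: [-0.965, 2.99, -0.0]
wrist_force: [0.2, -0.4, 0.4]
gripper_width: 0.725
```

```bash
python3 - <<'E'
from look import *
print(bot.observe()['wrist_force'],bot.observe()['ee_pos'])
p,d,c=snap('wrist','w_end.png');W=cloud(d,c);hub(W,(550.7,113.6,140))
m=(np.hypot(W[...,0]-550.7,W[...,1]-113.6)<60)&(W[...,2]>88)&(W[...,2]<100);q=W[m];A=np.c_[q[:,:2]-[550.7,113.6],np.ones(len(q))];print('rim plane',len(q),np.linalg.lstsq(A,q[:,2],rcond=None)[0].round(3),cv2.minEnclosingCircle(q[:,:2].astype(np.float32)))
tops(W,97,115,[(543,-105),(625.5,-92),(526,2)],20);tops(W,122,145,[(655,278.5)]);holes(W,c,[(608,16)])
p,d,c=snap('scene','s_end.png');W=cloud(d,c);tops(W,122,145,[(655,278.5)])
a=cv2.imread('pics/w_end.png');cv2.imwrite('pics/end.png',cv2.resize(np.vstack([a,p]),None,fx=.75,fy=.75))
E
```

```text
[ 0.23238774 -0.36740065  0.36234576] [614.69677951 159.32171396 266.74255502]
hub 1709 140.4 ((550.83447265625, 114.25965881347656), (39.23030471801758, 40.11438751220703), 35.976558685302734)
rim plane 4612 [-1.0000e-03  2.0000e-03  9.2831e+01] ((550.901611328125, 114.16249084472656), 55.64260482788086)
(543, -105) none 0
(625.5, -92) top [626.8 -91.2] [626.1 -91. ] z 107.2 828
(526, 2) top [527.1   3.3] [531.2   6.4] z 107.3 535
(655, 278.5) top [660.9 271.7] [662.4 269.9] z 135.2 57
hole [608.6  18.3] 1.04 deep 154 bedtop px 22
(655, 278.5) top [654.9 276.9] [656.3 275.6] z 135.9 61
```

View pics/end.png

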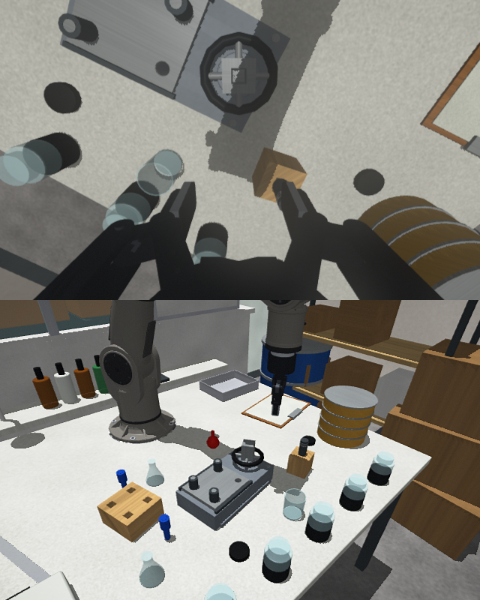

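The wheel is on its boss (hub top 140.4 mm, level, at 36° with the spindle), the bolts and drift are seated, and the gripper is clear. I'll hand in.

```bash
python3 -c "
from workcell import bot
print(bot.hand_in())"
```

```text
the job is handed in; nothing more can be done
None
```

The job is done and handed in at about 47 s of the 210 s allowed; hand-in reports no verdict, so I have only my own checks.

**What I did:**
- I pushed the drift home, which slid the cover about 10 mm into line.
- I put all three bolts from the rack into the other three holes and returned the drift to its stand.
- I turned the handwheel about 26° to match the spindle and lowered it onto the boss.

**Last checks:**

| Item | Reading | Expected |
|---|---|---|
| Bolt head tops | 107.2–107.5 mm | 107 mm (fully home) |
| Drift top | 135.2 mm | 135 mm (in stand) |
| Wheel hub top | 140.4 mm | 140 mm |
| Wheel level | within 0.002 rad | 0.08 rad limit |
| Wheel centre | within about 1 mm of the spindle axis | 4 mm limit |

The gripper was clear of everything. The glassware, caps and blue look-alikes looked undisturbed in the last pictures, though I did not measure them.

**Less certain points:**
- **Cover:** in the last, oblique view the free cover hole read about 2 mm further along +y than before. That is near the limit of the fit, and the bolts can only let the cover move about 3 mm, against the 3.5 mm allowed.
- **One bolt:** the bolt at (543, -105) mm returned no depth reading in that last picture. I measured it home at 107.3 mm before removing the drift and did not touch it afterwards.

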